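# Fit the drive pulley on the lap machine and lock it with its split clip

## Robot

A 6-joint arm with a two-finger parallel gripper is mounted at the origin on the work surface. World frame = base frame: x ahead of the robot, y to its left, z up, the work surface at z = 0. Lengths are in m, angles in rad, forces in N, time in s.
With the tool pointing down it reaches from about 0.425 to 0.95 m from the base axis. Payload 3.5 kg.
Tool frame: the origin (TCP) lies at the very end of the fingers, on their centre line; the grasp point (between the pads) lies ctrl.grip_point_offset behind it (ctrl.grip_point_offset is the distance from the TCP to the grasp point, in m); z points along the fingers, y is the direction in which the jaws open and shut (so a half turn about z gives the same grasp; the last joint's range is limited). The gripper opens to 85 mm and grips with 20 to 120 N. Pads are 22 mm wide; open, the fingers measure 114 mm over their backs; the gripper's body (76 mm by 85 mm) begins 54 mm behind the grasp point. The pads swing forward as they close: fully open they stand 13 mm farther back than shut.
Start: joints at [1.065, 0.286, 1.577, -0, 1.279, -0.15], TCP at [0.235, 0.633, 0.231] pointing down, gripper open.
Joint ranges: [-2.77, 2.77], [-0.9, 2.22], [0.21, 2.48], [-1.53, 4.67], [0.24, 2.81], [-2.84, 2.84]. Speed limits (rad/s): [2.79, 2.79, 3.14, 3.14, 3.14, 3.14].

## Interface

Orientations are given as a unit quaternion [x, y, z, w].
In Python, from plant import telemetry, imaging, ticket, finder, ctrl gives the robot as it stands. The module is installed in compiled form; this text tells all that it offers.
- The arm moves only by the shell command python3 -m crank 'ROWS' [FORCE]. ROWS is JSON, a list of rows, each a list of 7 numbers: the shift along the tool's x, y, z scaled (see below), then the turn, a rotation vector about the tool's x, y, z scaled (see below), then the opening, from 0 (shut) to 1 (fully open). A call has 1 to 12 rows; each row is the pose to reach, as a shift and turn from the pose commanded when the call began, along the tool's axes at that moment; what a row does not reach only later rows make up. The controller multiplies each number of a shift by 0.15 m and each number of a turn by 90 degrees. A row lasts 1/10 s, in which the tool goes at most 50 mm and 8.59 degrees, less where a joint would pass 70% of its speed; a pose out of reach is approached as far as the arm can. A call with a number of a shift or a turn outside -1 to 1 is refused whole. A call with a gripper value outside its range is refused whole. The fingers move at their own pace and stop on an object; FORCE is the grip in N (left out, the last holds). Time passes only in rows, so rows that repeat a pose let the fingers close. It gives the time, the measured TCP pose, the force and the opening at its end, in the units of the state.
- telemetry.get_state(): the state, without advancing time (a new reading comes with each control period).
- imaging.read_camera(name): name is "scene" or "top"; returns a dict with "pixels" (480x640x3 uint8, red, green, blue), "vfov" (degrees; the focal length in pixels is half the picture's height over the tangent of half this angle, whatever the lens; pixels are square), "cx", "cy" (the principal point, pixels), "distortion" ([k1, k2, p1, p2, k3] as OpenCV has them; the pictures are not rectified), "rvec" (rotation vector, rad) and "tvec" (3), from world to camera coordinates, as OpenCV has them. Camera axes: x right, y down, z forward; pixel columns grow to the right and rows downward; lengths in m; the calibration is good to about 2 mm. A picture is of the moment at which its call begins. There is no depth.
- ticket.sign_off(): hands the job in, once; it reports no verdict.
Trained networks look in a picture, given as the dict that the camera call returned (one of the last four; its "shot" number tells which), for a name from the list of things; names that differ only in an ending like _2 or _b are one class to them, and where a whole thing is asked for, a point or a joint stands for the part that bears it (a point fixed in the world has none). Each returns a list of dicts, best first, with "confidence" (0 to 1); they miss things now and then, are a little off and sometimes report something else, mostly with a low value. They report only what shows in the picture. A call takes as long as a camera call.
- finder.masks_of(label, picture): "pixels" (480x640 bool, what is visible of it) and "extent" ([left, top, right, bottom] in pixels, round what is visible of it).
- finder.pinpoint(label, picture): "location" ([row, column] in pixels: a listed point, or the origin of a listed thing).
The state is a dict: "time": time; "qpos": joint angles; "dq": joint speeds; "joint_efforts": joint torques, N m; "eef_pos": TCP position; "tcp_rot": TCP orientation; "contact_force": force on the tool from outside, world axes, zero at the start; "wrist_torque": the same for the moment, N m; "opening": opening from 0.0 (shut) to 1.0 (fully open).
Only numpy, scipy, OpenCV 4.12 (cv2) and the standard library are available. Lean on these libraries where they do the work, as an engineer would, in place of code of your own. Each camera call takes 0.05 s, during which the arm holds its last target.

## Task

Put the two-step pulley back on the lap machine's upright countershaft: lower it gently over the shaft, with the brass drive pin in the pulley's hole, until it sits fully down on the flange. Then pick up the red-handled fork tool with the orange clip lying in it and, with the fork and never with the gripper's fingers, push the clip sideways into the shaft groove just above the hub until it snaps home. Draw the fork back off the clip, lay it flat on the bench, right way up, and let go; do not push the other things on the bench about.

Things in the scene. Friction and masses are not known exactly. Their poses are not given: they have to be found in the camera images.
- machine: Lap machine, fixed: green base 190 x 450 mm, deck 90 mm high. Origin: on the bench under the countershaft; z up, x from the shaft to the drive pin. Blue upright motor with small pulley (shaft end 172 mm high) at x = 115 to 225 mm; round splash pan (edge 140 mm from the shaft, rim 138 mm high) at +y. The -x and -y sides are free.
- seat (a point): On the axis of the machine's upright countershaft, at the top face of the steel drive flange (92 mm across, 100 mm above the bench) on which the pulley comes to sit; machine's axes. Shaft 24 mm thick; groove (bottom 18 mm thick, 8 mm high, flared to 10 mm at its mouth) from 64 to 72 mm above this point; then a head, 24 mm thick, tapering to 12 mm at the tip, 87 mm above this point.
- pin (a point): Tip of the brass drive pin: upright, 8 mm thick, tapered over its last 6 mm, standing 24 mm high on the flange, 30 mm from the shaft's axis along the machine's +x.
- groove (a point): On the shaft's axis, 67 mm above seat, machine's axes: where the clip's centre lies when home in the groove and resting on the hub of the seated pulley.
- pulley_hub (a point): Loose two-step V pulley, about 0.6 kg, 64 mm high, standing hub up. This point: on its axis half-way up the hub, 49 mm above its underside. z up, x towards the pin hole. Lower step 110 mm across (0 to 17 mm up), upper step 84 mm (17 to 34), round steel hub 40 mm (34 to 64, the place to grip; edge chamfered 2 mm). Bore 27 mm right through.
- pin_hole (a point): Mouth of the pulley's one pin hole, in the top face of the upper step: 12 mm wide, right through, 30 mm from the axis along the pulley's +x, 34 mm above its underside.
- fork_grip (a point): Loose fork tool, 0.24 kg, 177 mm long, lying level on the bench. This point: centre of the red handle, 23 mm above the tool's flat underside; x forwards to the fork, z up. Handle 24 mm wide, 8 to 38 mm above the underside, x = -55 to +43 mm, with a black end knob at its back that reaches down to the bench.
- fork_head (a point): Foot of the fork's push wall, mid-width, on the level of the prongs' top: 67 mm ahead of fork_grip and 3 mm above the underside; fork's axes. Wall 70 mm wide, 14 mm high. From it two flat prongs, 3 mm thick, run 45 mm forwards with a 45 mm gap that goes astride the hub. The clip lies loose on them against the wall, open to the front, held only by weight and friction.
- clip_mid (a point): Orange split clip (E shape, 62 x 47 x 6 mm, about 50 g), loose in the fork. This point: centre of its seat, half-way up, about 28 mm ahead of the push wall; x out of its mouth (fork's forward), z up. Reaches from x = -28 (back) to +19 mm (tips). Mouth 25 mm at the tips, 12 mm between the noses at x = 9 mm, which spring apart over the 18 mm groove: takes about 8 to 12 N.
- clip_jaw_l (a joint): Spring jaw of the clip on its left (+y): 0 closed, grows to about 0.12 rad as it is spread by the shaft; springs back.
- clip_jaw_r (a joint): The same for the jaw on its right (-y).
- wrench: Bystander: steel wrench, 160 mm, lying on the bench.
- powder_jar: Bystander: green jar with white lid, 60 mm across, 75 mm high.
- loupe: Bystander: folding loupe, 80 mm long, 22 mm high.
- rough_stone: Bystander: piece of grey rock with green crystals, about 55 mm.

How it is judged:
On the way, in this order (a step that is already met when the one before it is completed fails the run):
1. the pulley sits fully down on the flange, over the shaft and the drive pin (horizontal distance between pulley_hub and seat below 0.003 m and z of pulley_hub in the frame of seat below 0.0515 m and contact force between the fingers and pulley below 0.5 N), for 0.2 s.
2. the clip has snapped home in the groove above the hub (distance between clip_mid and groove below 0.0045 m and value of joint each of clip_jaw_l, clip_jaw_r below 0.04 rad), for 0.2 s.
At the end, for the whole second after the job is handed in: Pulley fully down on the flange (within 2.5 mm) and on the shaft's axis (3 mm); clip level in the groove, its centre within 4.5 mm of its home point, both jaws sprung shut (under 0.04 rad); fork lying flat on the bench (within 0.1 rad, handle centre under 30 mm); all let go and at rest (all of step 2 and horizontal distance between pulley_hub and seat below 0.003 m and z of pulley_hub in the frame of seat below 0.0515 m and angle between clip_mid's own z axis and vertical below 0.12 rad and height (world z) of fork_grip below 0.03 m and angle between fork_grip's own z axis and vertical below 0.1 rad and linear speed of each of fork, pulley below 0.02 m/s); the robot touches nothing.
It fails at once if the gripper's fingers touch the clip (contact force between the fingers and clip above 0.5 N).
It fails at once if the pulley is dropped or slammed down over the shaft (faster than 0.35 m/s) (horizontal distance between pulley_hub and seat below 0.02 m and linear speed of pulley above 0.35 m/s).
It fails at once if a bystander (wrench, jar, loupe, stone) is pushed more than 30 mm (distance of any of wrench, powder_jar, loupe, rough_stone from where it was at the start of the episode above 0.03 m).
It also fails if it takes over 67 s, if anything falls off the work surface, if the arm or the gripper's body presses on something with over 40 N, if the wrist force passes 120 N, or if a joint passes its speed limit or range.

## Working session

There is one attempt and no reset: what is moved stays moved. The work goes in short steps, Python scripts to look and compute and a shell command to move; the robot and the scene stay as the last step left them, time stands still between calls to the robot, and variables do not carry over. Pictures are saved under pics/ and viewed, and the job is handed in when it is done.

```bash
ls; mkdir -p pics
cat > h.py <<'E'
import numpy as np, cv2
from plant import telemetry, imaging, ticket, finder, ctrl
from scipy.spatial.transform import Rotation as R
def cam(n,save=None):
    p=imaging.read_camera(n)
    if save: cv2.imwrite('pics/'+save+'.png',p['pixels'][:,:,::-1])
    return p
def K(p):
    f=240/np.tan(np.radians(p['vfov'])/2)
    return np.array([[f,0,p['cx']],[0,f,p['cy']],[0,0,1]]),np.array(p['distortion'],float)
def ray(p,rc):
    k,d=K(p); u=cv2.undistortPoints(np.array([[[rc[1],rc[0]]]],float),k,d)[0,0]
    Rm=cv2.Rodrigues(np.array(p['rvec'],float))[0]; t=np.array(p['tvec'],float).ravel()
    return -Rm.T@t, Rm.T@np.array([u[0],u[1],1])
def atz(p,rc,z):
    o,v=ray(p,rc); return o+v*(z-o[2])/v[2]
def proj(p,X):
    k,d=K(p); q=cv2.projectPoints(np.array(X,float).reshape(-1,3),np.array(p['rvec'],float),np.array(p['tvec'],float),k,d)[0].reshape(-1,2)
    return q[:,::-1]
def tri(ps,rcs):
    A=np.zeros((3,3));b=np.zeros(3);L=[]
    for p,rc in zip(ps,rcs):
        o,v=ray(p,rc); v=v/np.linalg.norm(v); M=np.eye(3)-np.outer(v,v); A+=M;b+=M@o;L.append((o,v))
    X=np.linalg.solve(A,b); return X,[np.linalg.norm(np.cross(X-o,v)) for o,v in L]
def st():
    s=telemetry.get_state(); return s
E
python3 - <<'E'
from h import *
np.set_printoptions(precision=4,suppress=True)
s=st(); print(s); print(ctrl.grip_point_offset)
a=cam('scene','s0'); b=cam('top','t0')
for p in (a,b): print(p['vfov'],p['cx'],p['cy'],p['distortion'],ray(p,(240,320)))
for n in ['machine','seat','pin','groove','pulley_hub','pin_hole','fork_grip','fork_head','clip_mid','wrench','powder_jar','loupe','rough_stone']:
    r=[finder.pinpoint(n,p) for p in (a,b)]
    print(n,[[(np.round(x['location'],1).tolist(),round(x['confidence'],2)) for x in q[:2]] for q in r], end=' ')
    if r[0] and r[1]: print(*tri([a,b],[r[0][0]['location'],r[1][0]['location']]))
    else: print()
E
```

```text
pics
{'time': 0.0, 'qpos': array([ 1.065 ,  0.2872,  1.5782, -0.    ,  1.2786, -0.15  ]), 'dq': array([ 0.0013,  0.0018,  0.0008,  0.0027, -0.0008,  0.001 ]), 'joint_efforts': array([ -0.0007, -40.597 , -29.263 ,  -0.0001,   0.0057,  -0.    ]), 'eef_pos': array([0.2348, 0.6322, 0.2299]), 'tcp_rot': array([ 0.177 ,  0.9842, -0.0011, -0.0004]), 'contact_force': array([ 0.9479, -0.1562,  0.325 ]), 'wrist_torque': array([-0.0113, -0.0364, -0.019 ]), 'opening': 1.0004282784593208}
0.0187
55.04427487073077 323.24673576966865 238.91900321928762 [-0.0354  0.      0.      0.      0.    ] (array([ 1.0122, -0.603 ,  0.6496]), array([-0.5711,  0.5428, -0.6158]))
57.59988412721213 321.08853869098067 238.4965471688233 [-0.0785  0.      0.      0.      0.    ] (array([ 0.472 , -0.1094,  0.9747]), array([ 0.0511,  0.0202, -0.9985]))
machine [[([241.9, 414.5], 0.62)], [([223.7, 217.9], 0.84)]] [ 0.5576  0.1392 -0.0082] [np.float64(0.005184444644030196), np.float64(0.005184444644030307)]
seat [[([203.7, 421.5], 0.66)], [([214.0, 205.9], 0.88)]] [0.5652 0.1329 0.1053] [np.float64(0.007795270838397926),
[... 1208 characters left out ...]
005574891983026981)]
wrench [[([361.1, 352.4], 0.87)], [([157.8, 378.4], 0.95), ([195.8, 422.0], 0.29)]] [ 0.7019 -0.2242  0.0115] [np.float64(0.003153620445134638), np.float64(0.0031536204451345605)]
powder_jar [[([292.8, 164.7], 0.9)], [([324.8, 450.9], 0.98)]] [ 0.3313 -0.3778  0.0045] [np.float64(0.0003409717872621225), np.float64(0.0003409717872621569)]
loupe [[([269.4, 207.5], 0.66)], [([327.9, 403.1], 0.69)]] [ 0.3241 -0.2738 -0.0009] [np.float64(0.001312378849103154), np.float64(0.001312378849103232)]
rough_stone [[([323.2, 399.4], 0.96), ([252.3, 290.4], 0.37)], [([162.6, 322.0], 0.5)]] [ 0.6961 -0.0958  0.004 ] [np.float64(0.00017767573629027853), np.float64(0.0001776757362904021)]
```

View pics/s0.png

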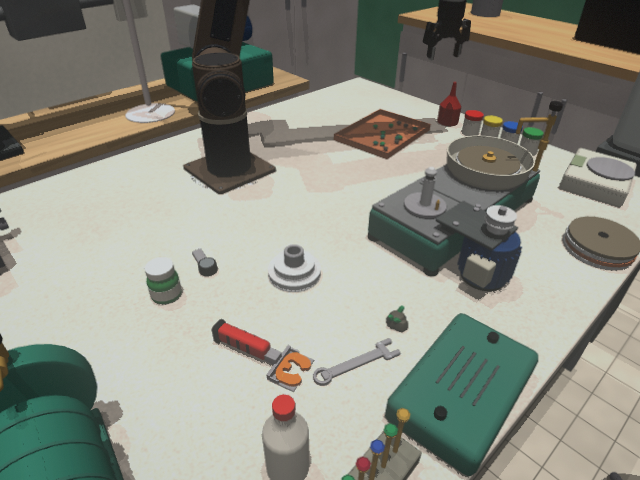

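View pics/t0.png

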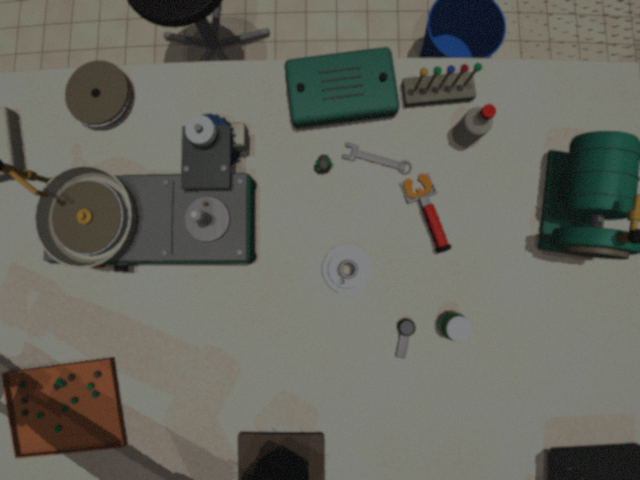

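Run:
```python
import cv2,numpy as np
a=cv2.imread('pics/s0.png');b=cv2.imread('pics/t0.png')
def c(im,r0,c0,h,w,k): return cv2.resize(im[r0:r0+h,c0:c0+w],None,fx=k,fy=k,interpolation=cv2.INTER_CUBIC)
def two(x,y,n): 
    h=max(x.shape[0],y.shape[0]); f=lambda q: cv2.copyMakeBorder(q,0,h-q.shape[0],0,0,0)
    cv2.imwrite('pics/'+n+'.png',np.hstack([f(x),f(y)]))
two(c(b,110,170,160,95,4)[:600],c(b,235,310,70,80,5),'c1')
two(c(a,150,360,130,170,4)[:600,:400],c(a,235,260,60,70,5),'c2')
two(c(b,160,390,100,80,5),c(a,310,205,85,115,3),'c3')
```

```text
(no output)
```

View pics/c1.png

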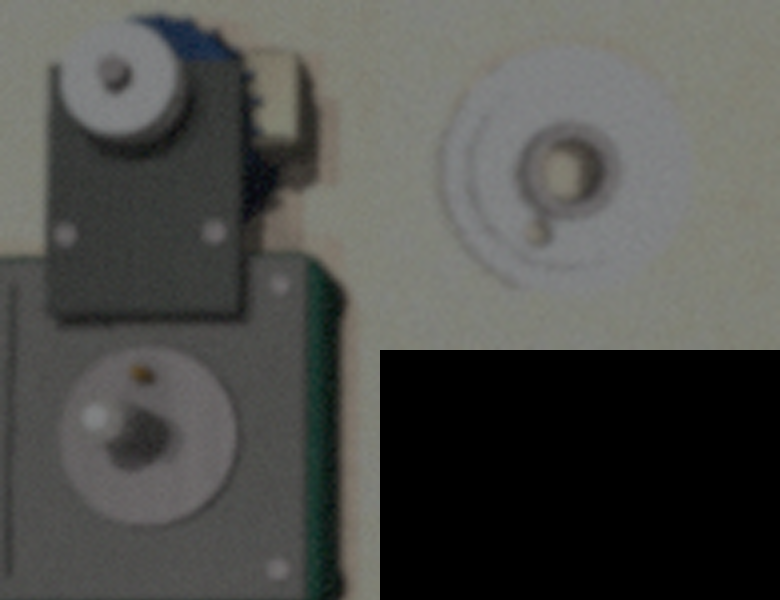

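View pics/c2.png

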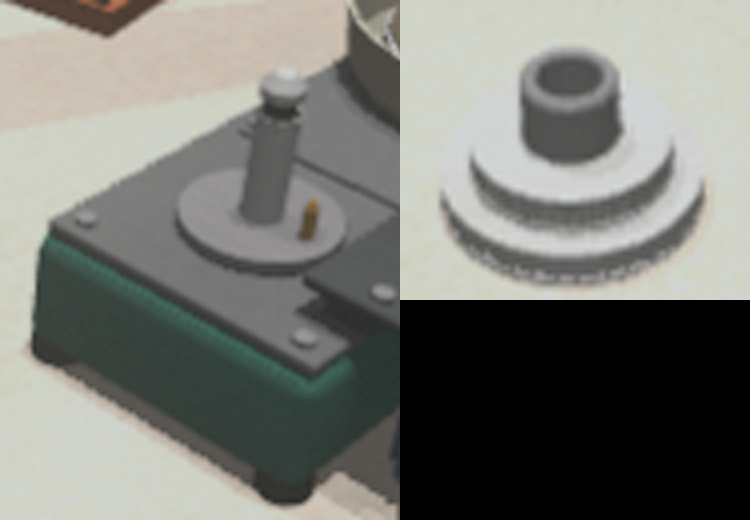

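View pics/c3.png

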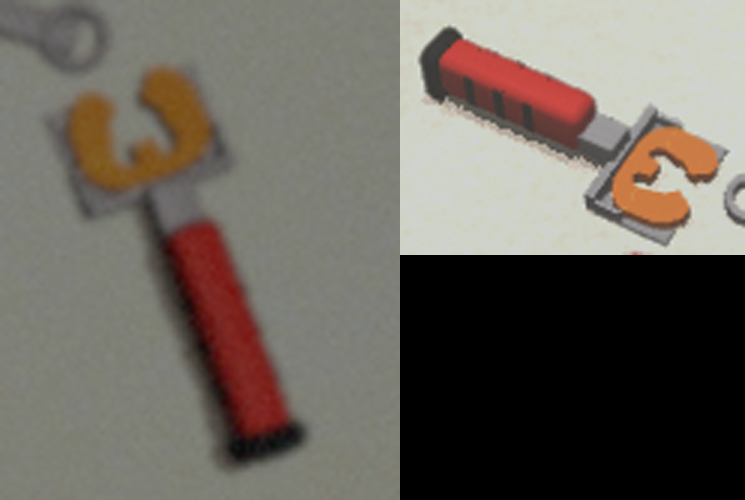

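Run:
```python
from h import *
np.set_printoptions(precision=4,suppress=True)
a=cam('scene'); b=cam('top')
g=lambda x,y,c0,r0,k:((y+.5)/k-.5+r0,(x+.5)/k-.5+c0)
T=lambda x,y:g(x,y,170,110,4)
S=lambda x,y:g(x,y,360,150,4)
TP=lambda x,y:g(x-380,y,310,235,5)
SP=lambda x,y:g(x-400,y,260,235,5)
print('flange',atz(b,T(148,436),.1),atz(a,S(262,215),.1))
print('tip',atz(b,T(95,416),.187),atz(a,S(285,76),.187))
print('pin',atz(b,T(138,370),.124),atz(a,S(313,201),.124))
print('hub',atz(b,TP(570,171),.064),atz(a,SP(570,79),.064))
print('hole',atz(b,TP(537,232),.034))
print('disc',atz(b,TP(567.5,169),.017))
# fork top picks c3 : origin (160,390) k5
TF=lambda x,y:g(x,y,390,160,5)
print('handle back',atz(b,TF(268,440),.035),'front',atz(b,TF(195,228),.038))
for n in ['seat','pin','pulley_hub','pin_hole','fork_grip','fork_head','clip_mid','groove']:
    z=dict(seat=.1,pin=.124,pulley_hub=.049,pin_hole=.034,fork_grip=.023,fork_head=.003,clip_mid=.006,groove=.167)[n]
    for p in (a,b):
        r=finder.pinpoint(n,p)
        if r: print(n,atz(p,r[0]['location'],z),r[0]['confidence'])
m=finder.masks_of('machine',b)[0]['pixels']; 
print(st()['time'])
```

```text
flange [0.5622 0.1384 0.1   ] [0.5614 0.1393 0.1   ]
tip [0.5627 0.1386 0.187 ] [0.562  0.1365 0.187 ]
pin [0.5927 0.137  0.124 ] [0.5911 0.138  0.124 ]
hub [ 0.458 -0.148  0.064] [ 0.4583 -0.1492  0.064 ]
hole [ 0.4315 -0.1348  0.034 ]
disc [ 0.4582 -0.1489  0.017 ]
handle back [ 0.5013 -0.356   0.035 ] front [ 0.5931 -0.3257  0.038 ]
seat [0.569  0.1384 0.1   ] 0.79
pin [0.5851 0.1329 0.124 ] 0.78
pin [0.5977 0.1359 0.124 ] 0.92
pulley_hub [ 0.4573 -0.1515  0.049 ] 0.56
pin_hole [ 0.4419 -0.1299  0.034 ] 0.92
fork_grip [ 0.5497 -0.3469  0.023 ] 0.67
fork_grip [ 0.557  -0.3392  0.023 ] 0.77
fork_head [ 0.6186 -0.3135  0.003 ] 0.93
fork_head [ 0.6142 -0.3163  0.003 ] 0.88
clip_mid [ 0.6421 -0.3078  0.006 ] 0.76
clip_mid [ 0.6482 -0.3028  0.006 ] 0.66
groove [0.5555 0.1353 0.167 ] 0.78
groove [0.5632 0.1427 0.167 ] 0.86
2.35
```

```bash
cat >> h.py <<'E'
def go(targets, yaw=None, q=None, pos=None):
    """targets: list world xyz for TCP; yaw: tool x yaw deg, keeps z down"""
    s=st(); pos=np.array(s['eef_pos']) if pos is None else np.array(pos); R0=R.from_quat(s['tcp_rot'] if q is None else q)
    for i,t in enumerate(targets):
        d=R0.inv().apply(np.array(t)-pos)/.15
        y=yaw[i] if yaw is not None else None
        if y is None: rv=np.zeros(3)
        else:
            Rt=R.from_matrix(np.array([[np.cos(np.radians(y)),np.sin(np.radians(y)),0],[np.sin(np.radians(y)),-np.cos(np.radians(y)),0],[0,0,-1]]).T)
            rv=(R0.inv()*Rt).as_rotvec()/(np.pi/2)
        print(np.round(d,4).tolist(),np.round(rv,4).tolist())
def show():
    s=st(); M=R.from_quat(s['tcp_rot']).as_matrix()
    print('t %.2f'%s['time'],np.round(s['eef_pos'],4),'xyaw %.2f'%np.degrees(np.arctan2(M[1,0],M[0,0])),'z',np.round(M[:,2],4),'F',np.round(s['contact_force'],1),'M',np.round(s['wrist_torque'],2),'op %.3f'%s['opening'],'q',np.round(s['qpos'],2))
E
python3 -c "
from h import *
show(); go([(.48,.40,.26),(.48,.13,.26),(.458,-.1488,.20)])"
```

```text
t 2.35 [0.2351 0.6327 0.2313] xyaw 159.61 z [-0. -0. -1.] F [1.  0.3 0.2] M [-0.06  0.01 -0.01] op 0.997 q [ 1.07  0.29  1.58  0.    1.28 -0.15]
[-2.0711, -0.8855, -0.1912] [0.0, 0.0, 0.0]
[-2.6981, -2.5728, -0.1912] [0.0, 0.0, 0.0]
[-3.2081, -4.3661, 0.2088] [0.0, 0.0, 0.0]
```

```bash
r='[-1,-0.9,-0.2,0,0,0,1]'; python3 -m crank '[[-1,-0.9,-0.2,0,0,0,1],[-1,-0.9,-0.2,0,0,0,1],[-1,-0.9,-0.2,0,0,0,1],[-1,-0.9,-0.2,0,0,0,1],[-1,-0.9,-0.2,0,0,0,1]]' 60; python3 -m crank '[[-1,-0.9,0,0,0,0,1],[-1,-0.9,0,0,0,0,1],[-1,-0.9,0,0,0,0,1],[-1,-0.9,0,0,0,0,1],[-1,-0.9,0,0,0,0,1]]'; python3 -m crank '[[-0.5,-1,0,0,0,0,1],[-0.5,-1,0,0,0,0,1],[-0.5,-1,0,0,0,0,1],[-0.5,-1,0,0,0,0,1]]'; python3 -c "
from h import *
show(); go([(.458,-.1488,.12)],[159.6])"
```

```text
time: 2.85
eef_pos: [0.3312, 0.4507, 0.2629]
tcp_rot: [0.179, 0.984, 0.0, 0.001]
contact_force: [-0.4, 0.2, -0.3]
opening: 0.996
time: 3.35
eef_pos: [0.4245, 0.2715, 0.2614]
tcp_rot: [0.18, 0.984, -0.0, 0.001]
contact_force: [0.1, 0.7, 0.0]
opening: 1.002
time: 3.75
eef_pos: [0.4405, 0.1062, 0.2615]
tcp_rot: [0.178, 0.984, -0.0, 0.0]
contact_force: [-0.0, 0.8, -1.0]
opening: 0.996
t 3.75 [0.4405 0.1062 0.2615] xyaw 159.47 z [ 6.e-04 -5.e-04 -1.e+00] F [-0.   0.8 -1. ] M [ 0.02 -0.    0.01] op 0.996 q [ 0.01 -0.25  2.06 -0.    1.32 -1.2 ]
[-0.7045, -1.5508, 0.9442] [-0.0002, 0.0005, -0.0014]
```

```bash
python3 -m crank '[[-0.4,-0.9,0.4,0,0,0,1],[-0.4,-0.9,0.4,0,0,0,1],[-0.4,-0.9,0.4,0,0,0,1],[-0.4,-0.9,0.4,0,0,0,1]]';  python3 -m crank '[[-0.3,-0.65,0.3,0,0,0,1],[-0.3,-0.65,0.3,0,0,0,1],[-0.3,-0.65,0.3,0,0,0,1],[-0.3,-0.65,0.3,0,0,0,1]]'; python3 -c "
from h import *
show(); go([(.458,-.1488,.036)],[159.6])"
```

```text
time: 4.15
eef_pos: [0.4486, -0.0414, 0.1991]
tcp_rot: [0.179, 0.984, -0.0, -0.002]
contact_force: [-0.2, 1.0, -0.0]
opening: 0.999
time: 4.55
eef_pos: [0.4577, -0.1465, 0.1554]
tcp_rot: [0.178, 0.984, 0.001, -0.001]
contact_force: [0.7, 0.8, -0.7]
opening: 1.001
t 4.55 [ 0.4577 -0.1465  0.1554] xyaw 159.49 z [-0.0017  0.0017 -1.    ] F [ 0.7  0.8 -0.7] M [-0.01  0.02 -0.02] op 1.001 q [-0.52 -0.07  2.11  0.    1.1  -1.73]
[-0.0088, -0.0148, 0.7963] [0.0006, -0.0014, -0.0012]
```

```bash
python3 -m crank '[[0,-0.015,0.3,0,0,0,1],[0,-0.015,0.6,0,0,0,1],[0,-0.015,0.79,0,0,0,1],[0,-0.015,0.79,0,0,0,1],[0,-0.015,0.79,0,0,0,1]]';  python3 -c "
from h import *
show();cam('scene','s1');cam('top','t1')
import cv2
a=cv2.imread('pics/s1.png')[200:320,220:380];b=cv2.imread('pics/t1.png')[220:310,290:410]
cv2.imwrite('pics/c4.png',np.vstack([cv2.resize(a,(480,360)),cv2.resize(b,(320,240))[:, :].copy() if 0 else cv2.resize(b,(480,240))]))"
```

```text
time: 5.05
eef_pos: [0.4579, -0.1471, 0.0388]
tcp_rot: [0.176, 0.984, 0.0, 0.0]
contact_force: [0.0, -0.1, 0.6]
opening: 1.004
t 5.05 [ 0.4579 -0.1471  0.0388] xyaw 159.72 z [ 7.e-04  1.e-04 -1.e+00] F [ 0.  -0.1  0.6] M [ 0.   -0.   -0.01] op 1.004 q [-0.52  0.12  2.17  0.    0.85 -1.74]
```

View pics/c4.png

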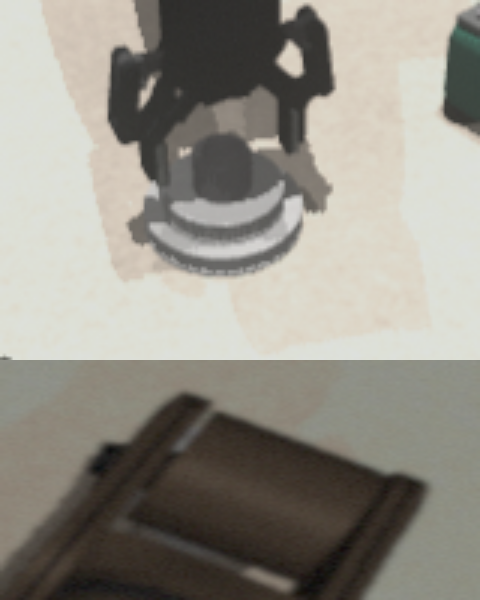

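The scene shows the hub standing midway between the open fingers, over the upper step. I'm closing on it now.

```bash
python3 -m crank '[[0,0,0.015,0,0,0,0],[0,0,0.015,0,0,0,0],[0,0,0.015,0,0,0,0],[0,0,0.015,0,0,0,0],[0,0,0.015,0,0,0,0],[0,0,0.015,0,0,0,0],[0,0,0.015,0,0,0,0]]' 60;  python3 -c "
from h import *
show()"
```

```text
time: 5.85
eef_pos: [0.4575, -0.1488, 0.0368]
tcp_rot: [0.177, 0.984, -0.0, 0.0]
contact_force: [-2.4, 1.0, 5.3]
opening: 0.45
t 5.85 [ 0.4575 -0.1488  0.0368] xyaw 159.63 z [ 7.0e-04 -1.1e-03 -1.0e+00] F [-2.4  1.   5.3] M [-0.13  0.37  0.04] op 0.450 q [-0.53  0.12  2.17 -0.    0.85 -1.74]
```

```bash
python3 -m crank '[[0,0,-0.1,0,0,0,0],[0,0,-0.3,0,0,0,0],[0,0,-0.6,0,0,0,0],[0,0,-0.9,0,0,0,0],[0,0,-1,0,0,0,0],[0,0,-1,0,0,0,0]]';  python3 -c "
from h import *
show();cam('scene','s2');
import cv2
a=cv2.imread('pics/s2.png')[130:310,200:400];
cv2.imwrite('pics/c5.png',cv2.resize(a,(600,540)))"
```

```text
time: 6.45
eef_pos: [0.4578, -0.1487, 0.1875]
tcp_rot: [0.177, 0.984, -0.001, 0.002]
contact_force: [0.2, -0.9, -6.6]
opening: 0.454
t 6.45 [ 0.4578 -0.1487  0.1875] xyaw 159.60 z [ 0.0039 -0.0021 -1.    ] F [ 0.2 -0.9 -6.6] M [-0.02 -0.02  0.03] op 0.454 q [-0.53 -0.11  2.08  0.    1.16 -1.74]
```

View pics/c5.png

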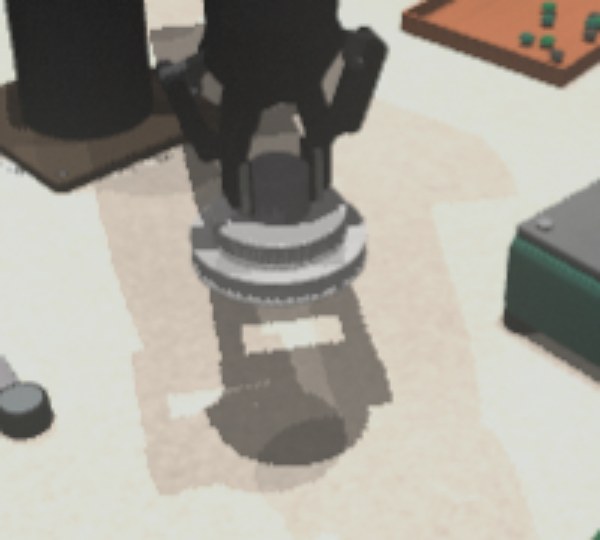

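Run:
```python
from h import *
b=cv2.imread('pics/t0.png'); c=b[248:294,325:371].astype(float)
c=np.clip((c-60)*1.8,0,255).astype(np.uint8)
c=cv2.resize(c,(552,552),interpolation=cv2.INTER_CUBIC)
cv2.imwrite('pics/c6.png',c)
```

```text
(no output)
```

View pics/c6.png

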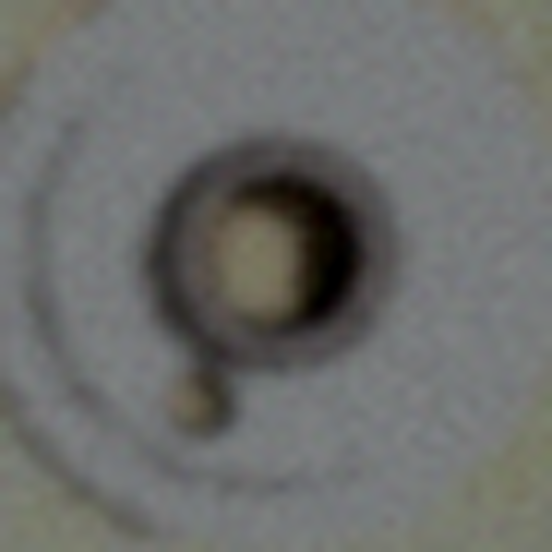

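Run:
```python
from h import *
import pickle
p=cam('top'); q=cam('scene')
pickle.dump({k:{kk:vv for kk,vv in x.items() if kk!='pixels'} for k,x in (('t',p),('s',q))},open('cal.pkl','wb'))
def circ(c,r,z,n=60):
    t=np.linspace(0,2*np.pi,n); return np.c_[c[0]+r*np.cos(t),c[1]+r*np.sin(t),np.full(n,z)]
def draw(im,cal,pts,r0,c0,k,col):
    rc=proj(cal,pts); xy=np.c_[(rc[:,1]-c0+.5)*k-.5,(rc[:,0]-r0+.5)*k-.5]
    cv2.polylines(im,[np.round(xy*8).astype(np.int32)],False,col,1,cv2.LINE_AA,3)
b=cv2.imread('pics/t0.png'); k=10
c=cv2.resize(np.clip((b[245:295,322:372].astype(float)-50)*1.7,0,255).astype(np.uint8),None,fx=k,fy=k,interpolation=cv2.INTER_CUBIC)
P=(.458,-.1488); 
for r,z,col in ((.020,.064,(0,0,255)),(.0135,.064,(0,255,0)),(.0135,0,(0,255,255)),(.042,.034,(255,0,0)),(.055,.017,(255,0,255)),(.055,0,(255,255,0))): draw(c,p,circ(P,r,z),245,322,k,col)
for a in (152,):
    h=(P[0]+.03*np.cos(np.radians(a)),P[1]+.03*np.sin(np.radians(a)))
    draw(c,p,circ(h,.006,.034),245,322,k,(0,0,255)); draw(c,p,circ(h,.006,0),245,322,k,(0,255,255))
M=(.562,.1383)
r0,c0,h,w,k2=185,180,60,80,7
d=cv2.resize(np.clip((b[120:280,170:265].astype(float)-20)*1.7,0,255).astype(np.uint8),None,fx=3.5,fy=3.5,interpolation=cv2.INTER_CUBIC)
dr=lambda pts,col: draw(d,p,pts,120,170,3.5,col)
for yaw,col in ((0,(0,0,255)),(-3,(0,255,0))):
    rm=lambda x,y,z:(M[0]+x*np.cos(np.radians(yaw))-y*np.sin(np.radians(yaw)),M[1]+x*np.sin(np.radians(yaw))+y*np.cos(np.radians(yaw)),z)
    dr(circ(rm(.03,0,0)[:2],.004,.124),col); dr([rm(-.1,-.09,.09),rm(.1,-.09,.09)],col); dr([rm(-.095,-.1,.09),rm(-.095,.3,.09)],col);dr([rm(.095,-.1,.09),rm(.095,.3,.09)],col)
dr(circ(M,.046,.1),(255,0,0)); dr(circ(M,.006,.187),(255,255,0)); dr(circ(M,.012,.1),(255,255,0))
f=lambda q: cv2.copyMakeBorder(q,0,max(0,560-q.shape[0]),0,0,0)
cv2.imwrite('pics/c7.png',np.hstack([f(c[:, :460]),f(d)]))
```

```text
(no output)
```

View pics/c7.png

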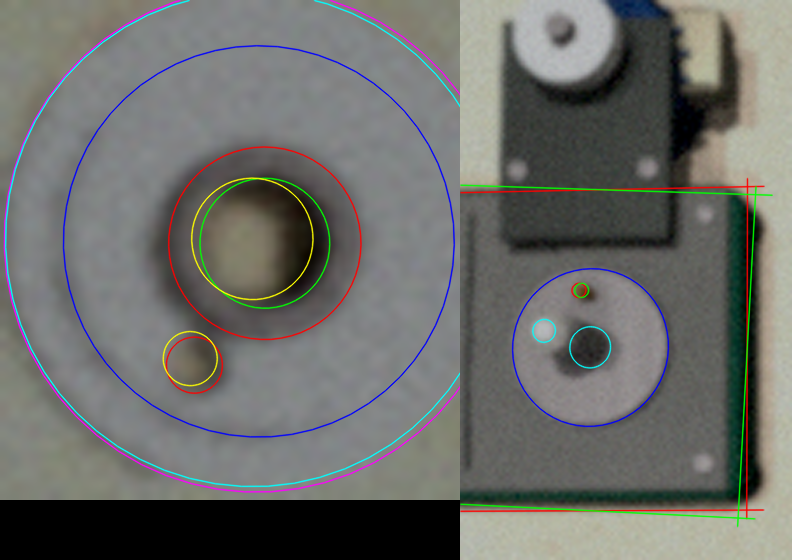

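Run:
```python
from h import *
import pickle
cal=pickle.load(open('cal.pkl','rb'))
b=cv2.imread('pics/t0.png').astype(float)
# right edge: gray deck -> green : use red channel drop
red=cv2.GaussianBlur(b[:,:,2],(0,0),0.8)
P=[]
for r in range(182,256):
    if r in range(178,190) : continue
    row=red[r,236:252]; g=-np.diff(row); g[g<0]=0
    i=np.argmax(g); s=slice(max(0,i-2),i+3); P.append((r,236.5+np.sum(np.arange(len(g))[s]*g[s])/g[s].sum()))
W=np.array([atz(cal['t'],p,.09)[:2] for p in P])
for _ in range(3):
    k=np.polyfit(W[:,0],W[:,1],1); e=W[:,1]-np.polyval(k,W[:,0]); W=W[abs(e)<max(.0008,2*e.std())]
print('right edge yaw',np.degrees(np.arctan(k[0])),len(W),e.std(), np.polyval(k,.562))
P=[]
for c in range(130,240):
    col=red[250:272,c]; g=-np.diff(col); g[g<0]=0
    i=np.argmax(g); s=slice(max(0,i-2),i+3); P.append((250.5+np.sum(np.arange(len(g))[s]*g[s])/g[s].sum(),c))
W=np.array([atz(cal['t'],p,.09)[:2] for p in P])
for _ in range(4):
    k=np.polyfit(W[:,1],W[:,0],1); e=W[:,0]-np.polyval(k,W[:,1]); W=W[abs(e)<max(.0008,2*e.std())]
print('front edge yaw',-np.degrees(np.arctan(k[0])),len(W),e.std(), np.polyval(k,.138))
show()
```

```text
right edge yaw -0.22238143611789069 66 0.0004534772634021789 0.05932226704929728
front edge yaw 0.04545462891299874 106 0.0002462256683797347 0.4793815080231128
t 6.60 [ 0.455  -0.1471  0.1823] xyaw 159.60 z [-0.0054  0.0032 -1.    ] F [ 0.1  1.1 -6.8] M [ 0.04 -0.02  0.03] op 0.451 q [-0.53 -0.11  2.09  0.    1.16 -1.74]
```

```bash
python3 -m crank '[[0,0,-0.15,0,0,0.09,0],[0,0,-0.3,0,0,0.18,0],[0,0,-0.45,0,0,0.27,0],[0,0,-0.5,0,0,0.36,0],[0,0,-0.5,0,0,0.45,0],[0,0,-0.5,0,0,0.54,0],[0,0,-0.5,0,0,0.63,0],[0,0,-0.5,0,0,0.72,0],[0,0,-0.5,0,0,0.81,0],[0,0,-0.5,0,0,0.9,0],[0,0,-0.5,0,0,1,0],[0,0,-0.5,0,0,1,0]]';  python3 -c "
from h import *
show();go([(.52,0,.26),(.562,.1383,.26)],[40,7.6])"
```

```text
time: 7.8
eef_pos: [0.4557, -0.1475, 0.2571]
tcp_rot: [0.821, 0.571, -0.001, -0.003]
contact_force: [0.5, -0.4, -6.6]
opening: 0.45
t 7.80 [ 0.4557 -0.1475  0.2571] xyaw 69.60 z [-0.0055  0.0032 -1.    ] F [ 0.5 -0.4 -6.6] M [ 0.   -0.   -0.02] op 0.450 q [-0.53 -0.18  2.01  0.    1.31 -0.17]
[1.0714, 0.059, -0.0184] [-0.0041, 0.0003, 0.3288]
[2.0331, 0.0, -0.017] [-0.004, 0.0015, 0.6888]
```

```bash
python3 -m crank '[[0.2,0,0,0,0,0.09,0],[0.45,0,0,0,0,0.18,0],[0.7,0,0,0,0,0.27,0],[0.9,0,0,0,0,0.36,0],[0.95,0,0,0,0,0.45,0],[1,0,0,0,0,0.54,0],[1,0,0,0,0,0.63,0],[1,0,0,0,0,0.689,0],[1,0,0,0,0,0.689,0]]';  python3 -c "
from h import *
show();go([(.562,.1383,.26)],[7.6])"
```

```text
time: 8.7
eef_pos: [0.5084, -0.0073, 0.2583]
tcp_rot: [0.998, 0.068, -0.002, -0.001]
contact_force: [-0.8, 0.1, -6.2]
opening: 0.449
t 8.70 [ 0.5084 -0.0073  0.2583] xyaw 7.78 z [-4.e-03  9.e-04 -1.e+00] F [-0.8  0.1 -6.2] M [-0.04 -0.01  0.01] op 0.449 q [-0.21 -0.11  1.95  0.    1.3   1.22]
[0.4857, -0.9134, -0.0117] [-0.0009, 0.0024, 0.002]
```

```bash
python3 -m crank '[[0.1,-0.2,0,0,0,0.002,0],[0.25,-0.45,0,0,0,0.002,0],[0.35,-0.7,0,0,0,0.002,0],[0.45,-0.85,0,0,0,0.002,0],[0.486,-0.913,0,0,0,0.002,0],[0.486,-0.913,0,0,0,0.002,0],[0.486,-0.913,0,0,0,0.002,0]]';  python3 -c "
from h import *
show();go([(.562,.1383,.15)],[7.6]);cam('scene','s3');cam('top','t3')
show()
a=cv2.imread('pics/s3.png')[90:250,350:510];b=cv2.imread('pics/t3.png')[150:270,150:270]
cv2.imwrite('pics/c8.png',np.hstack([cv2.resize(a,(480,480),interpolation=2),cv2.resize(b,(320,480))[:, :300]]))"
```

```text
time: 9.4
eef_pos: [0.5628, 0.137, 0.2595]
tcp_rot: [0.998, 0.065, -0.001, 0.0]
contact_force: [0.4, 0.1, -5.4]
opening: 0.443
t 9.40 [0.5628 0.137  0.2595] xyaw 7.51 z [-0.0023 -0.0011 -1.    ] F [ 0.4  0.1 -5.4] M [-0.01  0.01  0.  ] op 0.443 q [ 0.06  0.06  1.79 -0.    1.3   1.5 ]
[-0.0024, -0.0097, 0.7301] [0.0005, 0.0015, -0.001]
t 9.50 [0.5629 0.1366 0.2601] xyaw 7.40 z [-1.1e-03 -7.0e-04 -1.0e+00] F [ 0.1  0.2 -6.7] M [-0.05  0.04  0.01] op 0.450 q [ 0.06  0.06  1.79 -0.    1.3   1.5 ]
```

View pics/c8.png

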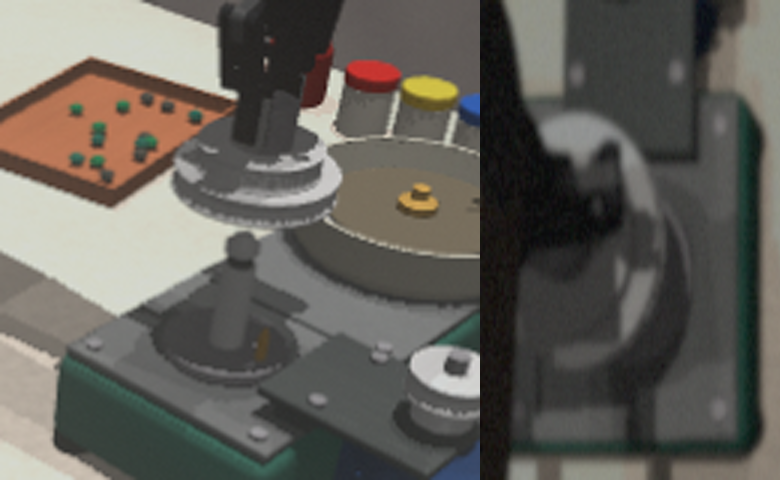

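```bash
cat >> h.py <<'E'
def circ(c,r,z,n=60):
    t=np.linspace(0,2*np.pi,n); return np.c_[c[0]+r*np.cos(t),c[1]+r*np.sin(t),np.full(n,z)]
def draw(im,cal,pts,r0,c0,k,col):
    rc=proj(cal,pts); xy=np.c_[(rc[:,1]-c0+.5)*k-.5,(rc[:,0]-r0+.5)*k-.5]
    cv2.polylines(im,[np.round(xy*8).astype(np.int32)],False,col,1,cv2.LINE_AA,3)
E
python3 - <<'E'
from h import *
import pickle
cal=pickle.load(open('cal.pkl','rb'))
a=cv2.imread('pics/s3.png')[110:210,390:480];b=cv2.imread('pics/t3.png')[150:260,150:220]
k=6
a=cv2.resize(a,None,fx=k,fy=k,interpolation=2); b=cv2.resize(b,None,fx=5,fy=5,interpolation=2)
P=(.5624,.1368);z=.260-.0368
for im,c,r0,c0,kk in ((a,cal['s'],110,390,6),(b,cal['t'],150,150,5)):
    draw(im,c,circ(P,.055,z),r0,c0,kk,(0,0,255));draw(im,c,circ(P,.042,z+.034),r0,c0,kk,(0,255,0));draw(im,c,circ(P,.055,z+.017),r0,c0,kk,(255,0,255))
    draw(im,c,circ((.562,.1383),.046,.1),r0,c0,kk,(255,0,0));draw(im,c,circ((.562,.1383),.006,.187),r0,c0,kk,(255,0,0));draw(im,c,circ((.592,.1383),.004,.124),r0,c0,kk,(255,255,0))
b=b[:,:250]; b=cv2.copyMakeBorder(b,0,600-b.shape[0],0,0,0)
cv2.imwrite('pics/c9.png',np.hstack([a,b]))
E
```

```text
(no output)
```

View pics/c9.png

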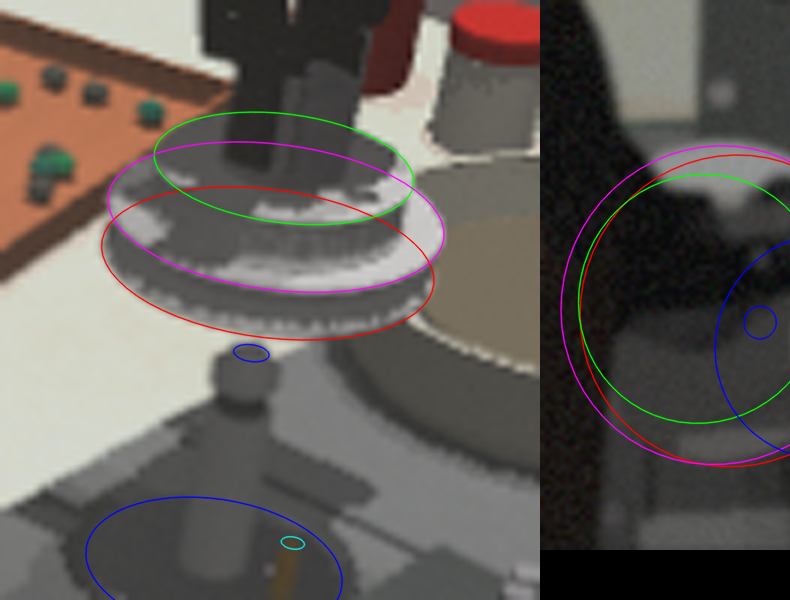

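```bash
python3 -m crank '[[-0.002,-0.0067,0.07,0,0,0,0],[-0.002,-0.0067,0.14,0,0,0,0],[-0.002,-0.0067,0.21,0,0,0,0],[-0.002,-0.0067,0.28,0,0,0,0],[-0.002,-0.0067,0.35,0,0,0,0],[-0.002,-0.0067,0.42,0,0,0,0],[-0.002,-0.0067,0.49,0,0,0,0],[-0.002,-0.0067,0.56,0,0,0,0],[-0.002,-0.0067,0.6,0,0,0,0],[-0.002,-0.0067,0.6,0,0,0,0]]';  python3 -c "
from h import *
show();cam('scene','s4');show()
a=cv2.imread('pics/s4.png')[110:250,370:510]
cv2.imwrite('pics/c10.png',cv2.resize(a,(560,560),interpolation=2))"
```

```text
time: 10.5
eef_pos: [0.5622, 0.1387, 0.1691]
tcp_rot: [0.998, 0.065, -0.001, 0.0]
contact_force: [0.0, 0.5, -7.4]
opening: 0.448
t 10.50 [0.5622 0.1387 0.1691] xyaw 7.43 z [-2.6e-03 -2.0e-04 -1.0e+00] F [ 0.   0.5 -7.4] M [0.01 0.02 0.02] op 0.448 q [ 0.07  0.14  1.87 -0.    1.14  1.51]
t 10.55 [0.5627 0.1387 0.17  ] xyaw 7.43 z [-1.e-03 -1.e-04 -1.e+00] F [ 0.4  0.2 -6.2] M [-0.04  0.02  0.05] op 0.449 q [ 0.07  0.14  1.87 -0.    1.14  1.51]
```

View pics/c10.png

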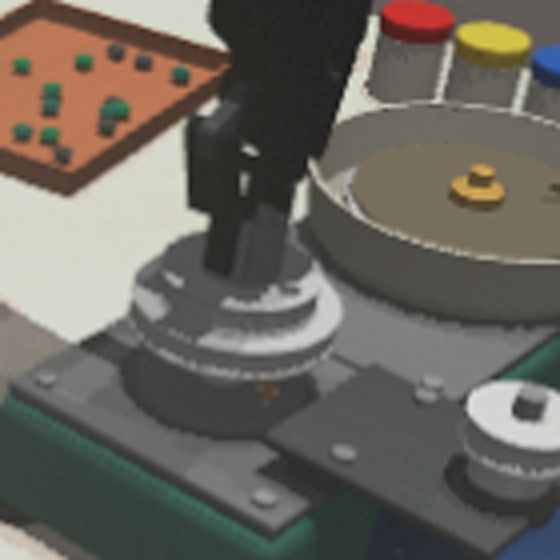

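```bash
python3 -m crank '[[0,0,0.03,0,0,0,0],[0,0,0.06,0,0,0,0],[0,0,0.09,0,0,0,0],[0,0,0.1,0,0,0,0],[0,0,0.1,0,0,0,0]]';  python3 -c "
from h import *
show()"
```

```text
time: 11.05
eef_pos: [0.563, 0.1387, 0.1551]
tcp_rot: [0.998, 0.065, 0.0, 0.0]
contact_force: [-1.5, 0.3, -6.2]
opening: 0.447
t 11.05 [0.563  0.1387 0.1551] xyaw 7.42 z [ 0. -0. -1.] F [-1.5  0.3 -6.2] M [ 0.    0.08 -0.03] op 0.447 q [ 0.07  0.15  1.88 -0.    1.11  1.51]
```

```bash
python3 -m crank '[[-0.004,0,0.03,0,0,0,0],[-0.004,0,0.06,0,0,0,0],[-0.004,0,0.09,0,0,0,0],[-0.004,0,0.1,0,0,0,0],[-0.004,0,0.1,0,0,0,0]]';  python3 -c "
from h import *
show()"
```

```text
time: 11.55
eef_pos: [0.5621, 0.1386, 0.14]
tcp_rot: [0.998, 0.065, -0.0, 0.0]
contact_force: [0.7, 0.3, -6.1]
opening: 0.446
t 11.55 [0.5621 0.1386 0.14  ] xyaw 7.42 z [-7.e-04 -1.e-04 -1.e+00] F [ 0.7  0.3 -6.1] M [-0.02 -0.01  0.01] op 0.446 q [ 0.07  0.17  1.89 -0.    1.08  1.51]
```

```bash
python3 -m crank '[[0,0,0.01,0,0,0,0],[0,0,0.018,0,0,0,0],[0,0,0.022,0,0,0,0],[0,0,0.022,0,0,0,0]]';  python3 -c "
from h import *
show()"
```

```text
time: 11.95
eef_pos: [0.5623, 0.1387, 0.1372]
tcp_rot: [0.998, 0.065, -0.0, -0.0]
contact_force: [-0.4, -0.6, -6.2]
opening: 0.453
t 11.95 [0.5623 0.1387 0.1372] xyaw 7.42 z [-0.  0. -1.] F [-0.4 -0.6 -6.2] M [-0.03 -0.01  0.01] op 0.453 q [0.07 0.17 1.89 0.   1.08 1.51]
```

```bash
python3 -m crank '[[0,0,0.007,0,0,0,0],[0,0,0.007,0,0,0,0]]';  python3 -c "
from h import *
show()"; python3 -m crank '[[0,0,0.007,0,0,0,0],[0,0,0.007,0,0,0,0]]';  python3 -c "
from h import *
show()"
```

```text
time: 12.15
eef_pos: [0.5626, 0.1386, 0.1369]
tcp_rot: [0.998, 0.065, 0.0, 0.0]
contact_force: [-1.1, -0.4, -3.9]
opening: 0.448
t 12.15 [0.5626 0.1386 0.1369] xyaw 7.43 z [ 5.e-04  0.e+00 -1.e+00] F [-1.1 -0.4 -3.9] M [-0.03  0.2   0.  ] op 0.448 q [ 0.07  0.17  1.89 -0.    1.07  1.51]
time: 12.35
eef_pos: [0.5627, 0.1386, 0.1369]
tcp_rot: [0.998, 0.065, 0.0, 0.0]
contact_force: [-5.2, -1.8, 4.1]
opening: 0.451
t 12.35 [0.5627 0.1386 0.1369] xyaw 7.44 z [ 6.e-04 -2.e-04 -1.e+00] F [-5.2 -1.8  4.1] M [-0.02  0.79  0.1 ] op 0.451 q [ 0.07  0.17  1.89 -0.    1.07  1.51]
```

Contact came at TCP z = 0.1369, the grip height above the flange, so the pulley is seated. Next: open the gripper and back off upward.

```bash
python3 -m crank '[[0,0,0,0,0,0,0.6],[0,0,0,0,0,0,0.8],[0,0,0,0,0,0,1],[0,0,0,0,0,0,1],[0,0,0,0,0,0,1],[0,0,-0.1,0,0,0,1],[0,0,-0.3,0,0,0,1],[0,0,-0.6,0,0,0,1],[0,0,-0.9,0,0,0,1],[0,0,-0.9,0,0,0,1]]';  python3 -c "
from h import *
show();cam('scene','s5');show()
a=cv2.imread('pics/s5.png')[110:250,370:510]
cv2.imwrite('pics/c11.png',cv2.resize(a,(560,560),interpolation=2))
go([(.5577,-.3393,.22)],[0])"
```

```text
time: 13.35
eef_pos: [0.5662, 0.139, 0.2807]
tcp_rot: [0.998, 0.065, 0.009, -0.0]
contact_force: [1.5, 0.3, 0.2]
opening: 0.998
t 13.35 [0.5662 0.139  0.2807] xyaw 7.43 z [ 0.017   0.0012 -0.9999] F [1.5 0.3 0.2] M [ 0.02 -0.06 -0.06] op 0.998 q [0.07 0.04 1.76 0.   1.32 1.51]
t 13.40 [0.5647 0.1389 0.2767] xyaw 7.43 z [ 1.110e-02  8.000e-04 -9.999e-01] F [ 0.3  0.1 -0.1] M [-0.03  0.   -0.01] op 1.000 q [0.07 0.04 1.77 0.   1.32 1.51]
[-0.4629, 3.155, 0.3752] [-0.0, -0.0071, 0.0825]
```

View pics/c11.png

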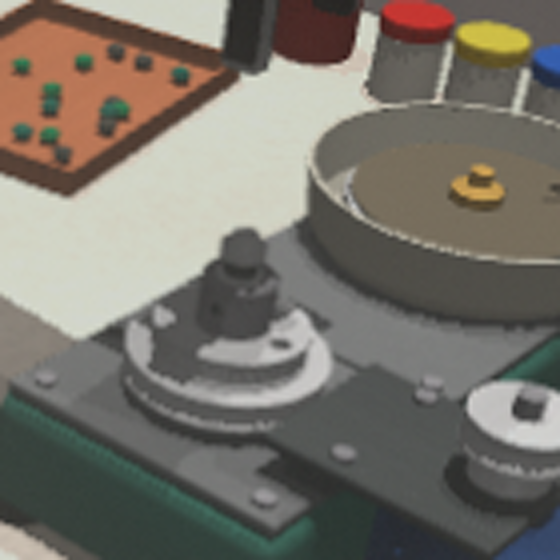

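```bash
cat > fov.py <<'E'
from h import *
import pickle,sys
cal=pickle.load(open('cal.pkl','rb'))
x,y,yaw=map(float,sys.argv[1:4]); out=sys.argv[4]
a=cv2.imread('pics/s0.png');b=cv2.imread('pics/t0.png')
c,s=np.cos(np.radians(yaw)),np.sin(np.radians(yaw))
W=lambda p:[(x+u*c-v*s,y+u*s+v*c,w) for u,v,w in p]
L=[([(-55,-12,38),(43,-12,38),(43,12,38),(-55,12,38),(-55,-12,38)],(255,255,0)),
([(-55,-12,8),(43,-12,8)],(255,0,255)),
([(67,-35,17),(67,35,17),(67,35,3),(67,-35,3),(67,-35,17)],(0,255,0)),
([(67,-35,3),(112,-35,3),(112,-22.5,3),(67,-22.5,3)],(255,0,0)),([(67,35,3),(112,35,3),(112,22.5,3),(67,22.5,3)],(255,0,0))]
A=cv2.resize(a[310:395,205:320],None,fx=4,fy=4,interpolation=2);B=cv2.resize(np.clip((b[160:265,395:460].astype(float)-20)*1.5,0,255).astype(np.uint8),None,fx=5,fy=5,interpolation=2)
for p,col in L:
    q=np.array(W(np.array(p)/1000.)) 
    draw(A,cal['s'],q,310,205,4,col);draw(B,cal['t'],q,160,395,5,col)
h=max(A.shape[0],B.shape[0]);f=lambda q: cv2.copyMakeBorder(q,0,h-q.shape[0],0,0,0)
cv2.imwrite('pics/%s.png'%out,np.hstack([f(A),f(B)]))
E
python3 fov.py .5525 -.3385 18.3 f1
```

```text
(no output)
```

View pics/f1.png

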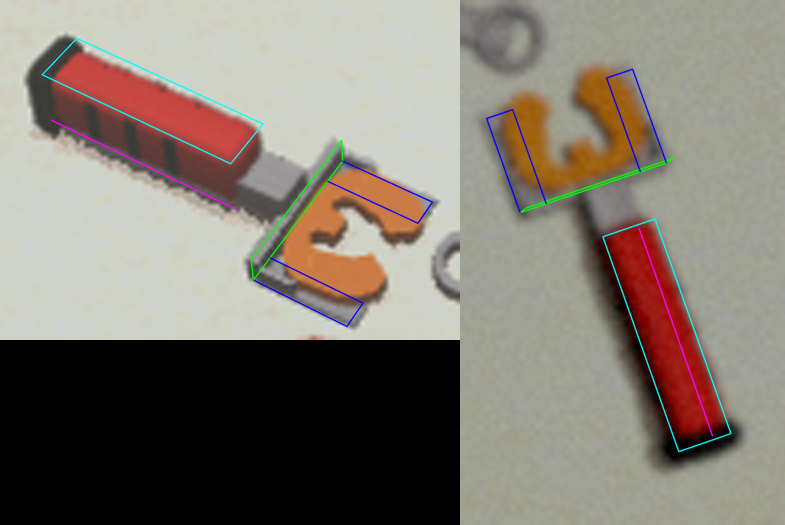

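```bash
python3 -m crank '[[-0.05,0.3,0,0,0,0,1],[-0.1,0.6,0,0,0,0,1],[-0.15,1,0,0,0,0,1],[-0.15,1,0,0,0,0,1]]' 80;python3 -m crank '[[-0.05,0.33,0,0,0,0,1],[-0.1,0.67,0,0,0,0,1],[-0.15,1,0,0,0,0,1],[-0.15,1,0,0,0,0,1]]'; python3 -m crank '[[-0.05,0.33,0.1,0,0,-0.05,1],[-0.1,0.67,0.3,0,0,-0.1,1],[-0.15,1,0.5,0,0,-0.112,1],[-0.15,1,0.7,0,0,-0.112,1],[-0.15,1,0.7,0,0,-0.112,1]]';  python3 -c "
from h import *
show()
go([(.5615,-.335,.12),(.5615,-.335,.008)],[17.5]*2)"
```

```text
time: 13.8
eef_pos: [0.5587, -0.0169, 0.2694]
tcp_rot: [0.998, 0.063, -0.001, 0.001]
contact_force: [0.2, 1.6, 0.6]
opening: 1.001
time: 14.2
eef_pos: [0.5557, -0.1691, 0.2693]
tcp_rot: [0.998, 0.062, -0.001, 0.0]
contact_force: [-0.3, 0.4, 0.2]
opening: 1.003
time: 14.7
eef_pos: [0.5499, -0.3149, 0.1573]
tcp_rot: [0.989, 0.151, -0.005, -0.005]
contact_force: [-1.5, 0.6, -1.6]
opening: 0.998
t 14.70 [ 0.5499 -0.3149  0.1573] xyaw 17.35 z [-0.0108  0.0089 -0.9999] F [-1.5  0.6 -1.6] M [ 0.02 -0.03 -0.04] op 0.998 q [-0.68  0.27  1.74  0.    1.15  0.59]
[0.0355, 0.1537, 0.2464] [-0.0075, 0.0049, -0.0017]
[0.0413, 0.1624, 0.993] [-0.0075, 0.0049, -0.0017]
```

```bash
python3 -m crank '[[0.03,0.14,0.25,0,0,0,1],[0.03,0.14,0.4,0,0,0,1],[0.03,0.14,0.4,0,0,0,1],[0.03,0.14,0.4,0,0,0,1]]';  python3 -c "
from h import *
show()
go([(.5615,-.335,.008)],[17.5])"
```

```text
time: 15.1
eef_pos: [0.5649, -0.3335, 0.1062]
tcp_rot: [0.988, 0.153, 0.0, -0.0]
contact_force: [0.5, 0.0, -0.3]
opening: 0.999
t 15.10 [ 0.5649 -0.3335  0.1062] xyaw 17.59 z [ 2.e-04  3.e-04 -1.e+00] F [ 0.5  0.  -0.3] M [0.04 0.03 0.01] op 0.999 q [-0.69  0.37  1.72  0.    1.06  0.58]
[-0.0245, 0.0027, 0.6549] [-0.0001, -0.0002, 0.001]
```

```bash
python3 -m crank '[[-0.02,0.003,0.25,0,0,0,1],[-0.02,0.003,0.45,0,0,0,1],[-0.02,0.003,0.6,0,0,0,1],[-0.02,0.003,0.64,0,0,0,1],[-0.02,0.003,0.65,0,0,0,1],[-0.02,0.003,0.65,0,0,0,1]]';  python3 -c "
from h import *
show();cam('scene','s6');show()
a=cv2.imread('pics/s6.png')[270:410,190:350]
cv2.imwrite('pics/c12.png',cv2.resize(a,(640,560),interpolation=2))"
```

```text
time: 15.7
eef_pos: [0.5629, -0.337, 0.0103]
tcp_rot: [0.988, 0.152, 0.001, 0.001]
contact_force: [0.1, -0.7, 0.6]
opening: 1.0
t 15.70 [ 0.5629 -0.337   0.0103] xyaw 17.53 z [ 0.0031 -0.0025 -1.    ] F [ 0.1 -0.7  0.6] M [0.02 0.05 0.  ] op 1.000 q [-0.69  0.5   1.74  0.    0.9   0.57]
t 15.75 [ 0.563  -0.3371  0.0104] xyaw 17.53 z [ 0.0033 -0.0027 -1.    ] F [-0.2  0.5 -0.4] M [-0.04  0.01  0.04] op 1.003 q [-0.69  0.49  1.74  0.    0.9   0.57]
```

View pics/c12.png

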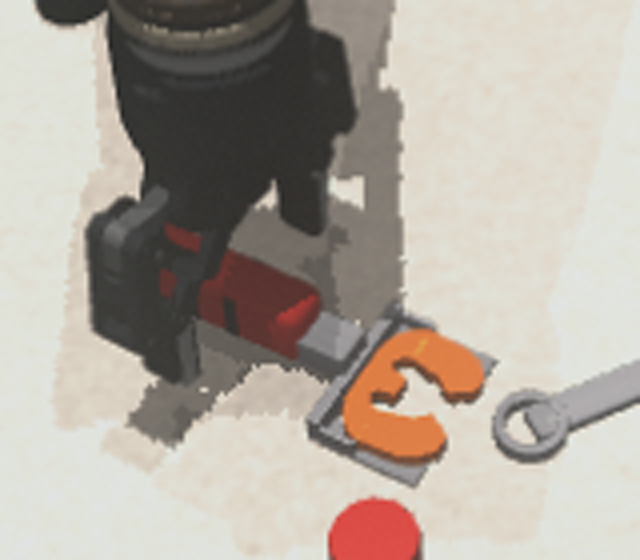

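```bash
python3 -m crank '[[0,-0.013,0.01,0,0,0,0.8],[0,-0.013,0.012,0,0,0,0.6],[0,-0.013,0.012,0,0,0,0.45],[0,-0.013,0.012,0,0,0,0.35],[0,-0.013,0.012,0,0,0,0],[0,-0.013,0.012,0,0,0,0],[0,-0.013,0.012,0,0,0,0],[0,-0.013,0.012,0,0,0,0]]' 80;  python3 -c "
from h import *
show();cam('scene','s7');cam('top','t7');show()
a=cv2.imread('pics/s7.png')[270:410,190:350]
cv2.imwrite('pics/c13.png',cv2.resize(a,(640,560),interpolation=2))"
```

```text
time: 16.55
eef_pos: [0.5612, -0.3349, 0.0065]
tcp_rot: [0.988, 0.152, 0.0, 0.001]
contact_force: [0.4, -1.1, 3.4]
opening: 0.269
t 16.55 [ 0.5612 -0.3349  0.0065] xyaw 17.51 z [ 8.e-04 -1.e-03 -1.e+00] F [ 0.4 -1.1  3.4] M [-0.17  0.06  0.  ] op 0.269 q [-0.69  0.5   1.75 -0.    0.89  0.57]
t 16.65 [ 0.5612 -0.3349  0.0065] xyaw 17.50 z [ 8.e-04 -1.e-03 -1.e+00] F [-1.2 -0.8  3.9] M [-0.16  0.1  -0.01] op 0.272 q [-0.69  0.5   1.75 -0.    0.89  0.57]
```

View pics/c13.png

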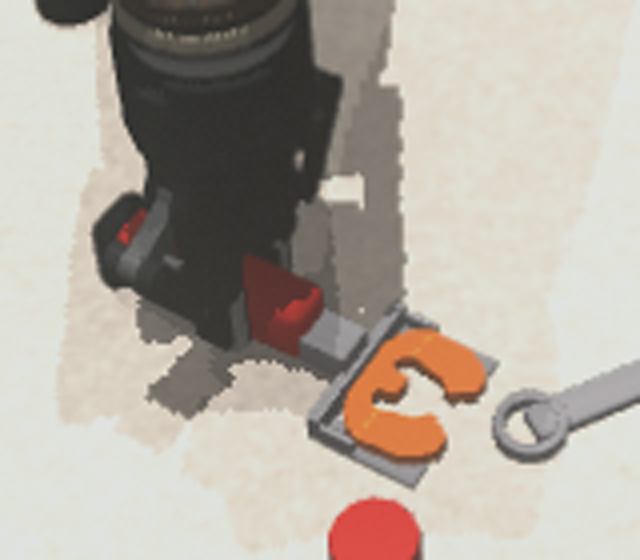

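```bash
python3 -m crank '[[0,0,-0.01,0,0,0,0],[0,0,-0.03,0,0,0,0],[0,0,-0.07,0,0,0,0],[0,0,-0.13,0,0,0,0],[0,0,-0.21,0,0,0,0],[0,0,-0.3,0,0,0,0],[0,0,-0.4,0,0,0,0],[0,0,-0.5,0,0,0,0],[0,0,-0.58,0,0,0,0],[0,0,-0.64,0,0,0,0],[0,0,-0.67,0,0,0,0],[0,0,-0.67,0,0,0,0]]';  python3 -c "
from h import *
show();cam('scene','s8');cam('top','t8');show()
a=cv2.imread('pics/s8.png')[200:340,200:360]
cv2.imwrite('pics/c14.png',cv2.resize(a,(640,560),interpolation=2))"
```

```text
time: 17.85
eef_pos: [0.5611, -0.3347, 0.1072]
tcp_rot: [0.988, 0.152, 0.0, 0.0]
contact_force: [0.1, 0.5, -2.8]
opening: 0.269
t 17.85 [ 0.5611 -0.3347  0.1072] xyaw 17.50 z [ 9.e-04 -8.e-04 -1.e+00] F [ 0.1  0.5 -2.8] M [ 0.01  0.1  -0.05] op 0.269 q [-0.69  0.36  1.72 -0.    1.06  0.57]
t 17.95 [ 0.5604 -0.3341  0.1057] xyaw 17.50 z [-1.e-03  8.e-04 -1.e+00] F [-0.8 -0.9 -2.8] M [-0.02  0.02  0.03] op 0.270 q [-0.69  0.36  1.72 -0.    1.06  0.57]
```

View pics/c14.png

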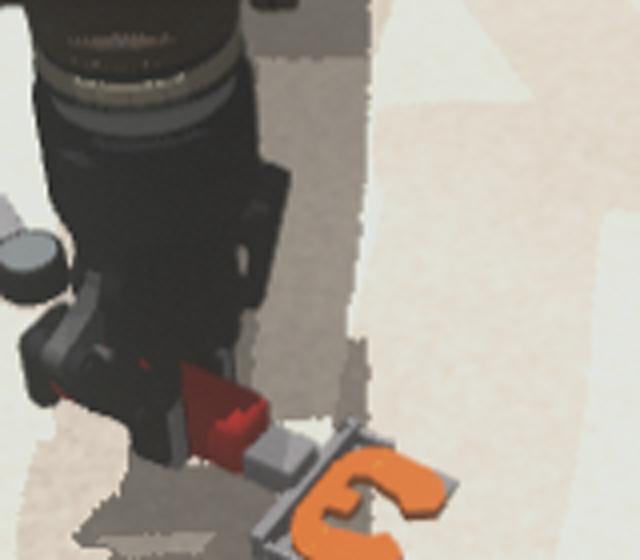

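```bash
python3 -c "
from h import *
go([(.463,.039,.172)],[45])"
```

```text
[0.1283, -2.5682, -0.4394] [-0.0008, 0.0003, -0.3055]
```

```bash
python3 -m crank '[[0,-0.02,-0.02,0,0,0,0],[0,-0.07,-0.06,0,0,0,0],[0.01,-0.15,-0.11,0,0,0,0],[0.01,-0.24,-0.17,0,0,0,0],[0.02,-0.34,-0.23,0,0,0,0],[0.02,-0.44,-0.29,0,0,0,0],[0.03,-0.54,-0.34,0,0,0,0],[0.03,-0.64,-0.38,0,0,0,0],[0.04,-0.74,-0.42,0,0,0,0],[0.04,-0.84,-0.44,0,0,0,0],[0.04,-0.92,-0.44,0,0,0,0],[0.04,-1,-0.44,0,0,0,0]]' && python3 -m crank '[[0,-0.08,0,0,0,-0.01,0],[0,-0.16,0,0,0,-0.03,0],[0,-0.24,0,0,0,-0.05,0],[0,-0.32,0,0,0,-0.07,0],[0,-0.4,0,0,0,-0.09,0],[0,-0.48,0,0,0,-0.11,0],[0,-0.56,0,0,0,-0.14,0],[0,-0.64,0,0,0,-0.17,0],[0,-0.71,0,0,0,-0.2,0],[0,-0.76,0,0,0,-0.22,0],[0,-0.79,0,0,0,-0.24,0],[0,-0.8,0,0,0,-0.25,0]]';  python3 -c "
from h import *
show();cam('scene','s9');show()
a=cv2.imread('pics/s9.png')[130:270,300:460]
cv2.imwrite('pics/c15.png',cv2.resize(a,(640,560),interpolation=2))
go([(.463,.039,.172)],[45])"
```

```text
time: 19.15
eef_pos: [0.521, -0.1885, 0.1722]
tcp_rot: [0.988, 0.152, -0.0, -0.0]
contact_force: [0.4, -0.1, -2.7]
opening: 0.268
time: 20.35
eef_pos: [0.4852, -0.0747, 0.1724]
tcp_rot: [0.939, 0.343, 0.0, 0.0]
contact_force: [0.0, 0.1, -3.2]
opening: 0.267
t 20.35 [ 0.4852 -0.0747  0.1724] xyaw 40.14 z [ 1.e-04 -2.e-04 -1.e+00] F [ 0.   0.1 -3.2] M [ 0.  0. -0.] op 0.267 q [-0.36 -0.07  2.07 -0.    1.13  0.51]
t 20.40 [ 0.4853 -0.0748  0.1724] xyaw 40.12 z [ 1.e-04 -1.e-04 -1.e+00] F [ 0.3  0.1 -2.9] M [-0.    0.04 -0.01] op 0.268 q [-0.36 -0.07  2.07 -0.    1.13  0.51]
[0.3754, -0.676, 0.0029] [0.0001, -0.0, -0.0542]
```

View pics/c15.png

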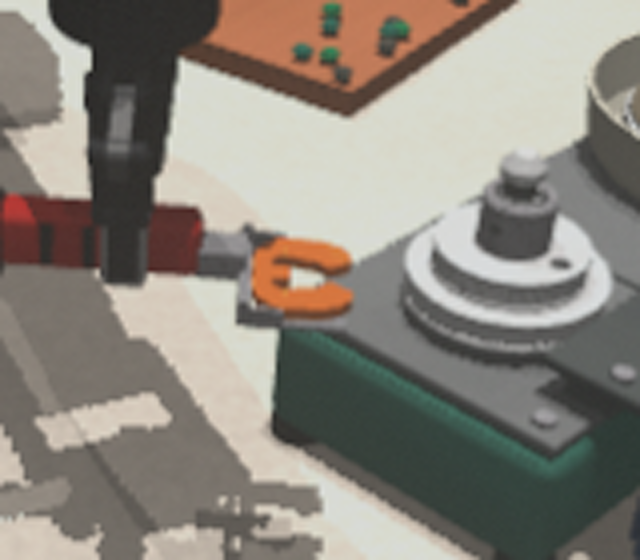

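```bash
python3 -m crank '[[0.02,-0.03,0,0,0,-0.003,0],[0.05,-0.09,0,0,0,-0.01,0],[0.09,-0.16,0,0,0,-0.02,0],[0.13,-0.23,0,0,0,-0.03,0],[0.17,-0.3,0,0,0,-0.04,0],[0.21,-0.38,0,0,0,-0.05,0],[0.25,-0.46,0,0,0,-0.054,0],[0.29,-0.53,0,0,0,-0.054,0],[0.33,-0.6,0,0,0,-0.054,0],[0.36,-0.65,0,0,0,-0.054,0],[0.375,-0.676,0,0,0,-0.054,0],[0.375,-0.676,0,0,0,-0.054,0]]' ;  python3 - <<'E'
from h import *
import pickle
cal=pickle.load(open('cal.pkl','rb'))
show();cam('scene','s10');cam('top','t10');show()
s=st();M=(.562,.138)
P=np.array(s['eef_pos']); c,n=np.cos(np.pi/4),np.sin(np.pi/4)
W=lambda p:np.array([(P[0]+(u-10)/1e3*c-v/1e3*n,P[1]+(u-10)/1e3*n+v/1e3*c,P[2]-.0065+w/1e3) for u,v,w in p])
a=cv2.imread('pics/s10.png')[140:240,350:490];b=cv2.imread('pics/t10.png')[180:270,170:270]
k=5;A=cv2.resize(a,None,fx=k,fy=k,interpolation=2);B=np.clip(cv2.resize(b,None,fx=k,fy=k,interpolation=2).astype(float)*1.6,0,255).astype(np.uint8)
for im,cl,r0,c0 in ((A,cal['s'],140,350),(B,cal['t'],180,170)):
    draw(im,cl,circ(M,.020,.164),r0,c0,k,(0,0,255));draw(im,cl,circ(M,.042,.134),r0,c0,k,(0,255,0));draw(im,cl,circ(M,.055,.117),r0,c0,k,(255,0,255));draw(im,cl,circ(M,.006,.187),r0,c0,k,(255,0,0))
    for v in (-1,1): draw(im,cl,W([(67,v*35,3),(112,v*35,3),(112,v*22.5,3),(67,v*22.5,3)]),r0,c0,k,(255,255,0))
    draw(im,cl,W([(67,-35,17),(67,35,17)]),r0,c0,k,(255,255,0))
    draw(im,cl,W([(-55,-12,38),(43,-12,38),(43,12,38),(-55,12,38)]),r0,c0,k,(255,255,0))
cv2.imwrite('pics/c16.png',A);cv2.imwrite('pics/c17.png',B)
E
```

```text
time: 21.6
eef_pos: [0.4632, 0.0392, 0.1724]
tcp_rot: [0.924, 0.382, -0.0, 0.0]
contact_force: [-0.2, 0.1, -3.0]
opening: 0.271
t 21.60 [0.4632 0.0392 0.1724] xyaw 44.92 z [ 0.e+00 -1.e-04 -1.e+00] F [-0.2  0.1 -3. ] M [-0.08  0.01 -0.02] op 0.271 q [-0.13 -0.13  2.13 -0.    1.14  0.65]
t 21.70 [0.4634 0.0385 0.1724] xyaw 44.87 z [ 2.e-04 -3.e-04 -1.e+00] F [ 0.4  0.3 -3.2] M [-0.05  0.03  0.02] op 0.269 q [-0.14 -0.13  2.13 -0.    1.14  0.65]
```

View pics/c16.png

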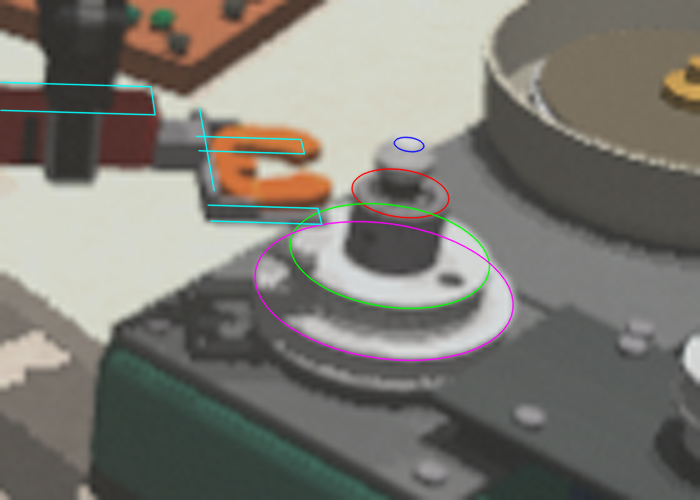

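View pics/c17.png

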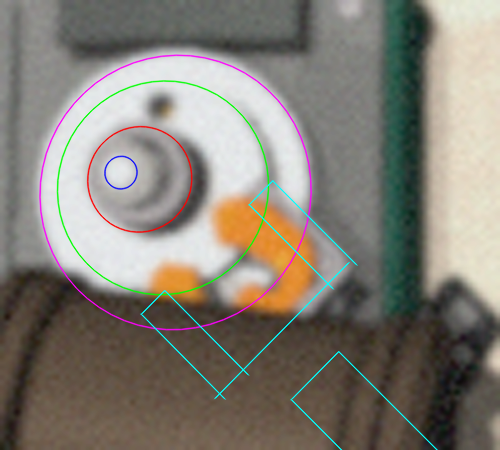

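```bash
python3 -m crank '[[0,-0.0067,0.01,0,0,0,0],[0,-0.0067,0.02,0,0,0,0],[0,-0.0067,0.027,0,0,0,0],[0.01,-0.0067,0.027,0,0,0,0],[0.03,-0.0067,0.027,0,0,0,0],[0.06,-0.0067,0.027,0,0,0,0],[0.1,-0.0067,0.027,0,0,0,0],[0.14,-0.0067,0.027,0,0,0,0],[0.18,-0.0067,0.027,0,0,0,0],[0.21,-0.0067,0.027,0,0,0,0],[0.22,-0.0067,0.027,0,0,0,0],[0.22,-0.0067,0.027,0,0,0,0]]' ;  python3 - <<'E'
from h import *
show();cam('scene','s11');cam('top','t11');show()
a=cv2.imread('pics/s11.png')[150:220,370:470];b=cv2.imread('pics/t11.png')[180:250,170:240]
A=cv2.resize(a,None,fx=6,fy=6,interpolation=2);B=np.clip(cv2.resize(b,None,fx=6,fy=6,interpolation=2).astype(float)*1.6,0,255).astype(np.uint8)
cv2.imwrite('pics/c18.png',np.hstack([A,B])[:, :800] if 0 else cv2.resize(np.hstack([A,B]),None,fx=.77,fy=.77))
E
```

```text
time: 22.9
eef_pos: [0.486, 0.0629, 0.1683]
tcp_rot: [0.924, 0.382, -0.0, -0.0]
contact_force: [0.1, 0.3, -3.3]
opening: 0.27
t 22.90 [0.486  0.0629 0.1683] xyaw 44.89 z [-3.e-04 -1.e-04 -1.e+00] F [ 0.1  0.3 -3.3] M [ 0.01  0.05 -0.02] op 0.270 q [-0.08 -0.06  2.08 -0.    1.13  0.71]
t 23.00 [0.4858 0.0627 0.1682] xyaw 44.87 z [-3.e-04 -1.e-04 -1.e+00] F [ 1.  -0.  -2.6] M [-0.05  0.04 -0.02] op 0.269 q [-0.08 -0.06  2.08 -0.    1.13  0.71]
```

View pics/c18.png

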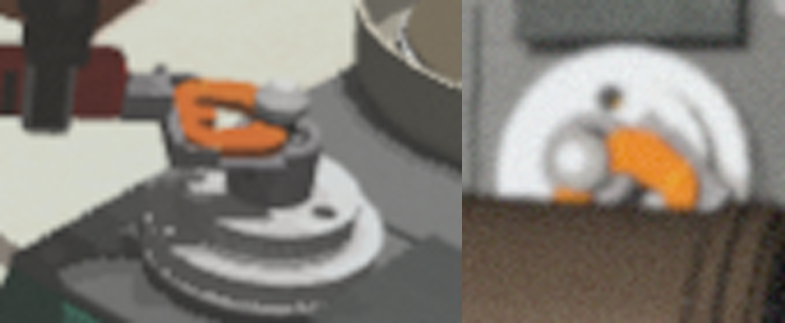

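```bash
python3 -m crank '[[0.01,0,0,0,0,0,0],[0.025,0,0,0,0,0,0],[0.04,0,0,0,0,0,0],[0.055,0,0,0,0,0,0],[0.067,0,0,0,0,0,0],[0.067,0,0,0,0,0,0]]'; python3 -m crank '[[0.01,0,0,0,0,0,0],[0.02,0,0,0,0,0,0],[0.027,0,0,0,0,0,0],[0.027,0,0,0,0,0,0]]'
```

```text
time: 23.6
eef_pos: [0.493, 0.0696, 0.168]
tcp_rot: [0.924, 0.381, -0.0, -0.0]
contact_force: [0.6, -0.3, -5.2]
opening: 0.267
time: 24.0
eef_pos: [0.4962, 0.0729, 0.1686]
tcp_rot: [0.924, 0.382, 0.0, 0.0]
contact_force: [0.2, -1.4, -2.6]
opening: 0.272
```

```bash
python3 -m crank '[[0.007,0,0,0,0,0,0],[0.013,0,0,0,0,0,0],[0.02,0,0,0,0,0,0],[0.02,0,0,0,0,0,0]]'
python3 - <<'E'
from h import *
show();cam('scene','s12');cam('top','t12');show()
a=cv2.imread('pics/s12.png')[150:220,370:470];b=cv2.imread('pics/t12.png')[180:250,170:240]
A=cv2.resize(a,None,fx=6,fy=6,interpolation=2);B=np.clip(cv2.resize(b,None,fx=6,fy=6,interpolation=2).astype(float)*1.6,0,255).astype(np.uint8)
cv2.imwrite('pics/c19.png',cv2.resize(np.hstack([A,B]),None,fx=.77,fy=.77))
E
```

```text
time: 24.4
eef_pos: [0.4981, 0.0748, 0.1684]
tcp_rot: [0.924, 0.382, 0.0, -0.0]
contact_force: [-0.2, -0.3, -3.1]
opening: 0.268
t 24.40 [0.4981 0.0748 0.1684] xyaw 44.87 z [ 1.e-04  1.e-04 -1.e+00] F [-0.2 -0.3 -3.1] M [-0.03  0.01 -0.06] op 0.268 q [-0.05 -0.03  2.05  0.    1.12  0.74]
t 24.50 [0.4981 0.0748 0.1683] xyaw 44.86 z [ 0.  0. -1.] F [ 0.9 -0.9 -4. ] M [-0.04  0.09  0.  ] op 0.269 q [-0.05 -0.03  2.05  0.    1.12  0.74]
```

View pics/c19.png

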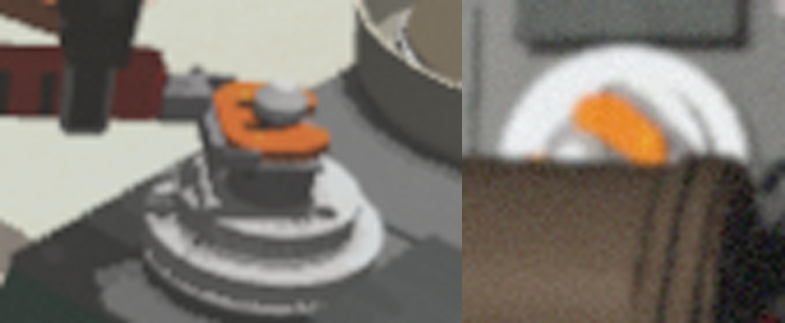

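```bash
python3 -m crank '[[0.007,0,0,0,0,0,0],[0.013,0,0,0,0,0,0],[0.02,0,0,0,0,0,0]]';python3 -m crank '[[0.007,0,0,0,0,0,0],[0.013,0,0,0,0,0,0],[0.013,0,0,0,0,0,0]]'
python3 - <<'E'
from h import *
show();a=cam('scene','s13');b=cam('top','t13')
for p in (a,b):
    r=finder.pinpoint('clip_mid',p); print([(atz(p,x['location'],.167),x['confidence']) for x in r[:1]])
    r=finder.pinpoint('groove',p); print([(atz(p,x['location'],.167),x['confidence']) for x in r[:1]])
a=cv2.imread('pics/s13.png')[150:220,370:470];b=cv2.imread('pics/t13.png')[180:250,170:240]
A=cv2.resize(a,None,fx=6,fy=6,interpolation=2);B=np.clip(cv2.resize(b,None,fx=6,fy=6,interpolation=2).astype(float)*1.6,0,255).astype(np.uint8)
cv2.imwrite('pics/c20.png',cv2.resize(np.hstack([A,B]),None,fx=.77,fy=.77))
E
```

```text
time: 24.8
eef_pos: [0.4999, 0.0767, 0.1683]
tcp_rot: [0.924, 0.382, -0.001, 0.0]
contact_force: [-2.0, -2.5, -2.0]
opening: 0.274
time: 25.1
eef_pos: [0.5, 0.0768, 0.1677]
tcp_rot: [0.924, 0.382, -0.003, 0.001]
contact_force: [-4.9, -5.1, -1.1]
opening: 0.271
t 25.10 [0.5    0.0768 0.1677] xyaw 44.91 z [-0.0053 -0.0039 -1.    ] F [-4.9 -5.1 -1.1] M [-0.93  0.8  -0.06] op 0.271 q [-0.05 -0.02  2.04 -0.    1.13  0.74]
[(array([0.565318  , 0.13836629, 0.167     ]), 0.7)]
[(array([0.5521865 , 0.13597801, 0.167     ]), 0.77)]
[(array([0.55996488, 0.14326371, 0.167     ]), 0.75)]
[(array([0.56479833, 0.13660729, 0.167     ]), 0.63)]
```

View pics/c20.png

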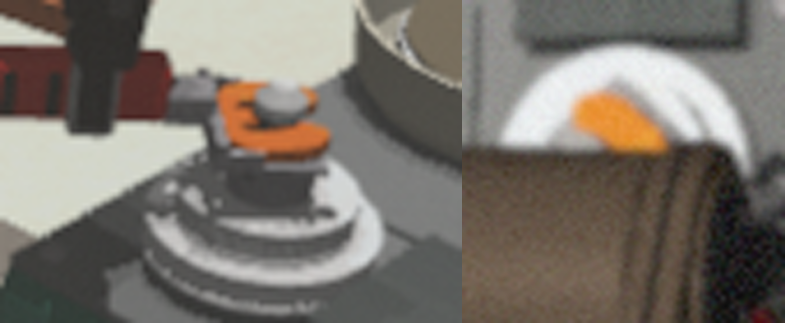

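Run:
```python
from h import *
import pickle
cal=pickle.load(open('cal.pkl','rb'))
ims=[]
for off,col in ((0,(255,255,0)),(-7,(0,255,0))):
  M=(.562,.1383)
  c=n=np.sqrt(.5)
  W=lambda p:np.array([(M[0]+(u+off)/1e3*c-v/1e3*n,M[1]+(u+off)/1e3*n+v/1e3*c,.170) for u,v in p])
  A=cv2.resize(cv2.imread('pics/s13.png')[155:210,400:455],None,fx=9,fy=9,interpolation=2)[:, :395]
  draw(A,cal['s'],W([(-28,-31),(-28,31),(19,31),(19,-31),(-28,-31)]),155,400,9,col)
  draw(A,cal['s'],circ(M,.012,.172),155,400,9,(255,0,0));draw(A,cal['s'],circ(M,.02,.164),155,400,9,(0,0,255));draw(A,cal['s'],circ(M,.006,.187),155,400,9,(255,0,0))
  ims.append(A)
cv2.imwrite('pics/c21.png',np.hstack(ims))
```

```text
(no output)
```

View pics/c21.png

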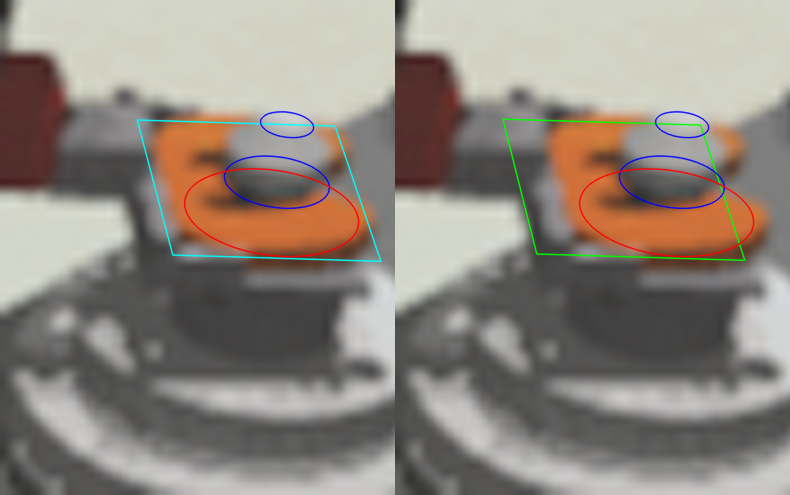

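```bash
python3 -m crank '[[0.007,0,0,0,0,0,0],[0.014,0,0,0,0,0,0],[0.014,0,0,0,0,0,0],[0.014,0,0,0,0,0,0]]'; python3 -c "
from h import *
show()"
```

```text
time: 25.8
eef_pos: [0.5001, 0.077, 0.1671]
tcp_rot: [0.924, 0.382, -0.006, 0.001]
contact_force: [-8.4, -9.8, -1.6]
opening: 0.267
t 25.80 [0.5001 0.077  0.1671] xyaw 44.93 z [-0.0097 -0.007  -0.9999] F [-8.4 -9.8 -1.6] M [-1.69  1.36 -0.03] op 0.267 q [-0.04 -0.02  2.04 -0.01  1.13  0.75]
```

```bash
python3 -m crank '[[-0.02,0,0,0,0,0,0],[-0.04,0,0,0,0,0,0],[-0.08,0,0,0,0,0,0],[-0.13,0,0,0,0,0,0],[-0.18,0,0,0,0,0,0],[-0.24,0,0,0,0,0,0],[-0.3,0,0,0,0,0,0],[-0.36,0,0,0,0,0,0],[-0.42,0,0,0,0,0,0],[-0.45,0,0,0,0,0,0],[-0.45,0,0,0,0,0,0]]'
python3 - <<'E'
from h import *
show();a=cam('scene','s14');b=cam('top','t14')
a=cv2.imread('pics/s14.png')[145:225,350:470];b=cv2.imread('pics/t14.png')[180:260,170:250]
A=cv2.resize(a,None,fx=5,fy=5,interpolation=2);B=np.clip(cv2.resize(b,None,fx=5,fy=5,interpolation=2).astype(float)*1.6,0,255).astype(np.uint8)
cv2.imwrite('pics/c22.png',cv2.resize(np.hstack([A,B]),None,fx=.79,fy=.79))
E
```

```text
time: 26.9
eef_pos: [0.4549, 0.0317, 0.1684]
tcp_rot: [0.925, 0.381, 0.0, 0.0]
contact_force: [0.5, 0.4, -2.8]
opening: 0.266
t 26.90 [0.4549 0.0317 0.1684] xyaw 44.81 z [ 3.e-04  0.e+00 -1.e+00] F [ 0.5  0.4 -2.8] M [ 0.01 -0.03 -0.04] op 0.266 q [-0.15 -0.15  2.16  0.    1.13  0.63]
```

View pics/c22.png

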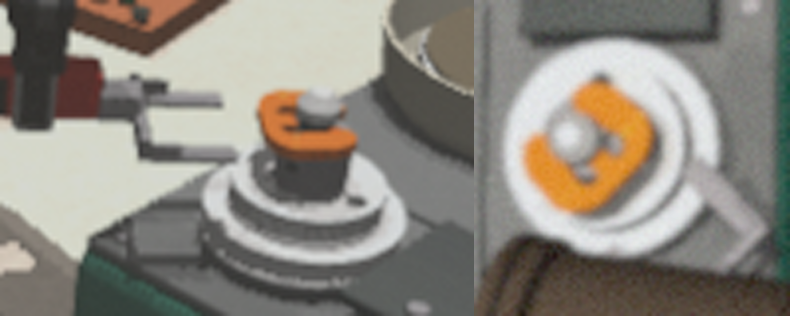

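```bash
cat > ov.py <<'E'
from h import *
import pickle,sys
cal=pickle.load(open('cal.pkl','rb'))
sn,tn,out=sys.argv[1:4]
M=(.562,.1383);c=n=np.sqrt(.5)
W=lambda p:np.array([(M[0]+u/1e3*c-v/1e3*n,M[1]+u/1e3*n+v/1e3*c,.170) for u,v in p])
A=cv2.resize(cv2.imread('pics/%s.png'%sn)[155:205,405:455],None,fx=8,fy=8,interpolation=2)
B=np.clip(cv2.resize(cv2.imread('pics/%s.png'%tn)[180:240,170:220],None,fx=7.8,fy=7.8,interpolation=2).astype(float)*1.6,0,255).astype(np.uint8)[:400]
B=cv2.resize(cv2.imread('pics/%s.png'%tn)[185:235,172:222],None,fx=8,fy=8,interpolation=2)
for im,cl,r0,c0 in ((A,cal['s'],155,405),(B,cal['t'],185,172)):
  draw(im,cl,W([(-28,-31),(-28,31),(19,31),(19,-31),(-28,-31)]),r0,c0,8,(255,255,0))
  draw(im,cl,circ(M,.012,.172),r0,c0,8,(255,0,0));draw(im,cl,circ(M,.006,.187),r0,c0,8,(0,0,255))
cv2.imwrite('pics/%s.png'%out,np.hstack([A,B]))
E
python3 ov.py s14 t14 c23
```

```text
(no output)
```

View pics/c23.png

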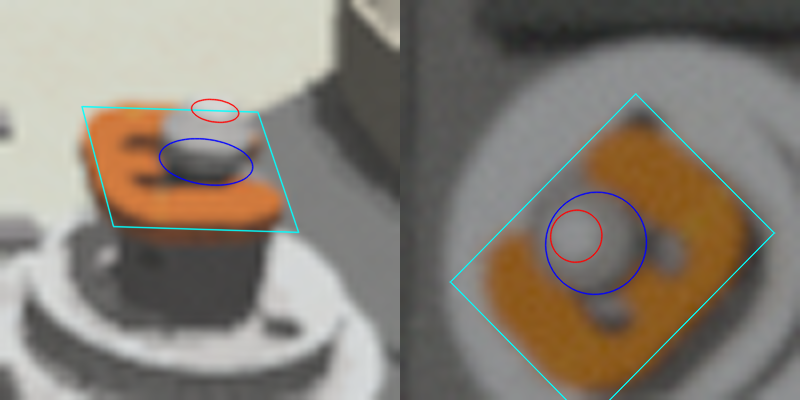

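```bash
python3 -c "
from h import *
go([(.48,-.15,.168),(.48,-.15,.0065)],[20,20])"
```

```text
[-0.7391, 0.9764, 0.0032] [0.0001, -0.0003, 0.276]
[-0.7396, 0.976, 1.0798] [0.0001, -0.0003, 0.276]
```

```bash
python3 -m crank '[[-0.1,0.05,0,0,0,0,0],[-0.22,0.2,0,0,0,0,0],[-0.34,0.38,0,0,0,0.05,0],[-0.45,0.55,0,0,0,0.11,0],[-0.56,0.7,0,0,0,0.17,0],[-0.66,0.85,0.1,0,0,0.23,0],[-0.72,0.94,0.3,0,0,0.27,0],[-0.74,0.976,0.5,0,0,0.276,0],[-0.74,0.976,0.7,0,0,0.276,0],[-0.74,0.976,0.8,0,0,0.276,0],[-0.74,0.976,0.85,0,0,0.276,0],[-0.74,0.976,0.85,0,0,0.276,0]]'
python3 - <<'E'
from h import *
show();a=cam('scene','s15');show()
cv2.imwrite('pics/c24.png',cv2.resize(cv2.imread('pics/s15.png')[170:330,180:400],None,fx=3,fy=3))
go([(.48,-.15,.0065)],[20])
E
```

```text
time: 28.2
eef_pos: [0.4795, -0.1496, 0.0399]
tcp_rot: [0.985, 0.174, -0.001, -0.001]
contact_force: [-0.4, 0.4, -2.8]
opening: 0.269
t 28.20 [ 0.4795 -0.1496  0.0399] xyaw 20.04 z [-0.0018  0.001  -1.    ] F [-0.4  0.4 -2.8] M [ 0.03  0.02 -0.01] op 0.269 q [-0.5   0.16  2.12  0.    0.86  0.72]
t 28.25 [ 0.4802 -0.15    0.041 ] xyaw 20.04 z [ 2.e-04 -1.e-04 -1.e+00] F [ 0.1 -0.  -2.5] M [-0.02 -0.   -0.01] op 0.270 q [-0.5   0.16  2.12  0.    0.86  0.72]
[-0.0016, -0.0004, 0.2301] [0.0001, -0.0001, 0.0005]
```

View pics/c24.png

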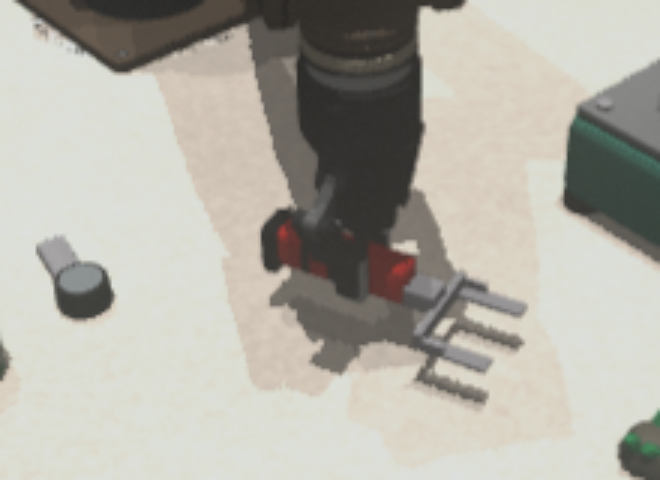

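The fork is level and clear of everything around it. I'll lower it to the bench next.

```bash
python3 -m crank '[[0,0,0.07,0,0,0,0],[0,0,0.14,0,0,0,0],[0,0,0.19,0,0,0,0],[0,0,0.22,0,0,0,0],[0,0,0.228,0,0,0,0],[0,0,0.228,0,0,0,0]]'; python3 -c "
from h import *
show()"
```

```text
time: 28.85
eef_pos: [0.48, -0.15, 0.0067]
tcp_rot: [0.985, 0.174, 0.0, 0.0]
contact_force: [-0.3, -0.2, -2.3]
opening: 0.267
t 28.85 [ 0.48   -0.15    0.0067] xyaw 20.03 z [ 3.e-04 -2.e-04 -1.e+00] F [-0.3 -0.2 -2.3] M [-0.01  0.02 -0.07] op 0.267 q [-0.5   0.23  2.12 -0.    0.79  0.72]
```

```bash
python3 -m crank '[[0,0,0.006,0,0,0,0],[0,0,0.006,0,0,0,0.3],[0,0,0.006,0,0,0,0.45],[0,0,0.006,0,0,0,0.7],[0,0,0.003,0,0,0,1],[0,0,0.003,0,0,0,1],[0,0,0.003,0,0,0,1]]'; python3 -c "
from h import *
show()"; python3 -m crank '[[0,0,-0.1,0,0,0,1],[0,0,-0.3,0,0,0,1],[0,0,-0.6,0,0,0,1],[0,0,-0.9,0,0,0,1],[0,0,-1,0,0,0,1],[0,0,-1,0,0,0,1],[0,0,-1,0,0,0,1]]'
python3 - <<'E'
from h import *
show();a=cam('scene','s16');b=cam('top','t16')
for n in ['fork_grip','wrench','powder_jar','loupe','rough_stone','pulley_hub','clip_mid']:
    r=[finder.pinpoint(n,p) for p in (a,b)]
    if r[0] and r[1]: print(n,*tri([a,b],[r[0][0]['location'],r[1][0]['location']]),r[0][0]['confidence'],r[1][0]['confidence'])
E
python3 ov.py s16 t16 c25
```

```text
time: 29.55
eef_pos: [0.4799, -0.15, 0.0062]
tcp_rot: [0.985, 0.174, 0.0, 0.0]
contact_force: [-0.8, -0.8, 1.1]
opening: 0.998
t 29.55 [ 0.4799 -0.15    0.0062] xyaw 20.02 z [ 2.e-04 -1.e-04 -1.e+00] F [-0.8 -0.8  1.1] M [-0.05  0.04  0.  ] op 0.998 q [-0.51  0.23  2.12 -0.    0.79  0.72]
time: 30.25
eef_pos: [0.4793, -0.1497, 0.1554]
tcp_rot: [0.985, 0.174, -0.0, -0.0]
contact_force: [0.5, 0.4, -0.5]
opening: 1.003
t 30.25 [ 0.4793 -0.1497  0.1554] xyaw 20.02 z [-8.e-04  4.e-04 -1.e+00] F [ 0.5  0.4 -0.5] M [-0.03  0.04 -0.01] op 1.003 q [-0.51 -0.02  2.06  0.    1.1   0.72]
fork_grip [ 0.6321653  -0.23762486  0.18499502] [np.float64(0.046188736869867394), np.float64(0.04618873686986718)] 0.63 0.5
powder_jar [ 0.33115727 -0.37718876 -0.00283555] [np.float64(0.0005171370938108465), np.float64(0.0005171370938107111)] 0.64 0.84
loupe [ 0.32681064 -0.27973905  0.00379193] [np.float64(0.0022156005128508953), np.float64(0.0022156005128510037)] 0.82 0.81
rough_stone [ 0.69348722 -0.09283188  0.00323671] [np.float64(0.000866886348311454), np.float64(0.0008668863483113822)] 0.68 0.67
pulley_hub [0.55941575 0.13660332 0.1535264 ] [np.float64(0.00021037615920316372), np.float64(0.00021037615920317838)] 0.65 0.65
clip_mid [0.56075288 0.14520911 0.15934749] [np.float64(0.003104248559235767), np.float64(0.003104248559235797)] 0.63 0.93
```

View pics/s16.png

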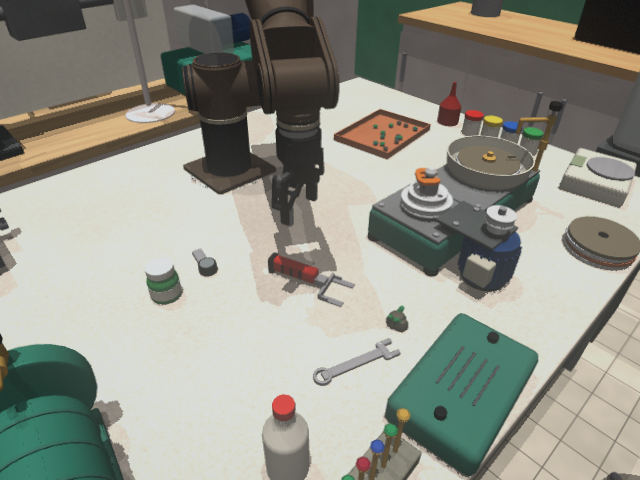

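View pics/c25.png

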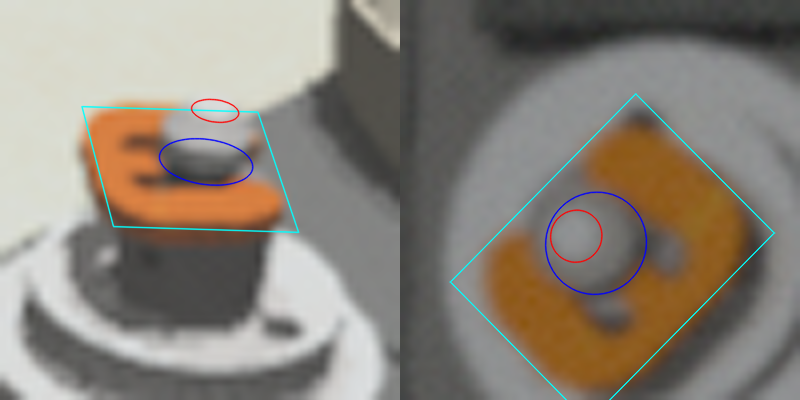

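Run:
```python
from h import *
import pickle
cal=pickle.load(open('cal.pkl','rb'))
for n,k,box in (('s14','s',(150,215,400,460)),('t14','t',(180,240,165,225)),('s13','s',(150,215,400,460))):
    im=cv2.imread('pics/%s.png'%n).astype(float); m=np.zeros(im.shape[:2])
    r0,r1,c0,c1=box
    big=cv2.resize(im[r0:r1,c0:c1],None,fx=4,fy=4,interpolation=2)
    o=(big[:,:,2]-big[:,:,0])> (0.5*np.percentile(big[:,:,2]-big[:,:,0],97))
    ys,xs=np.nonzero(o); pts=[atz(cal[k],((y+.5)/4-.5+r0,(x+.5)/4-.5+c0),.170) for y,x in zip(ys,xs)]
    p=np.array(pts)[:,:2]-np.array([.562,.1383]); u=(p[:,0]+p[:,1])*.7071; v=(-p[:,0]+p[:,1])*.7071
    print(n,'u',np.percentile(u,[.3,99.7])*1e3,'v',np.percentile(v,[.3,99.7])*1e3,len(u))
```

```text
s14 u [-30.3546366   17.01012386] v [-30.73425384  33.78409626] 3223
t14 u [-29.23892883  16.66216656] v [-29.78272793  29.46413908] 7777
s13 u [-46.19734257  20.15323852] v [-29.31280398  38.47541689] 3153
```

```bash
python3 -c "
from h import *
show(); print(ticket.sign_off())"
```

```text
t 31.05 [ 0.4798 -0.15    0.1562] xyaw 20.03 z [ 1.e-04 -1.e-04 -1.e+00] F [ 0.9  1.  -0. ] M [ 0.02  0.01 -0.01] op 0.998 q [-0.51 -0.02  2.06 -0.    1.1   0.72]
the job is handed in; nothing more can be done
None
```

The pulley is back on the countershaft, the clip is pushed home in the groove, and the fork is lying flat on the bench, let go. I handed in at about 31 s; the hand-in gives no verdict.

**Pulley:** I gripped it by the hub, turned it about 152° to line up the pin hole, and lowered it over the shaft and pin. It touched the flange at z = 0.1369 m, against an expected 0.1368 m. In the last pictures it sits down level on the flange; an earlier one, taken during the clip insertion, shows brass in the pin hole.

**Clip:** I pushed it in with the fork until it met a solid stop at about 13 N. I did not catch the snap as a separate force peak. In the pictures the clip lies level, about 1.5–2 mm behind its exact home point (limit 4.5 mm). Its measured width of 59–64 mm, against 62 mm nominal, suggests the jaws are shut; I had no direct reading of the jaw angles.

**Fork and bystanders:** The scene picture shows the fork flat and right way up near where the pulley stood. The network's position for the fork grip in the last pair of pictures was clearly wrong (rays 46 mm apart), because the arm hid the fork from the top camera. I relied on the scene picture and the fork touching down at the height where it was gripped. The jar, loupe and stone measured within about 8 mm of where they started. The network gave no position for the wrench, but it looks unmoved in the picture. The gripper ended clear of everything.

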